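Lay the tea set for two

TASK

Lay the washed tea set out on the wooden tray for two: stand each cup upright in the middle of the saucer of its own colour and close it with the lid of the same colour, and put the reddish-brown lid back on the teapot, every lid properly seated. Leave the saucers and the teapot where they stand, do not drop or tip over any of the crockery, and leave the soap bottle and the tea caddy alone.

Things in the scene. Friction and masses are not known exactly. Their poses are not given: they have to be found in the camera images.
- cup_blue: handleless blue tea cup, loose, upright, empty and open on the teal drying tray (tray floor 5 mm above the counter). 66 mm high; straight round side 62 mm in diameter from 24 mm up to the rim, below that narrowing to a 42 mm foot; wall 3 mm (mouth 56 mm inside); about 0.16 kg. Origin: centre of the foot's underside; z up.
- cup_yellow: handleless yellow tea cup, loose, upright, empty and open on the teal drying tray (tray floor 5 mm above the counter). 66 mm high; straight round side 62 mm in diameter from 24 mm up to the rim, below that narrowing to a 42 mm foot; wall 3 mm (mouth 56 mm inside); about 0.16 kg. Origin: centre of the foot's underside; z up.
- lid_blue: blue lid of the blue cup, loose, right way up on the drying tray, about 60 g. Heights from its origin (centre of underside, z up): plug 0 to 7 mm, 42 mm across at the bottom, 50 at the top, enters the cup's mouth; flange 66 mm across from 7 mm, domed to 13 mm in the middle, rests on the cup's rim; round knob 24 mm in diameter from 13 to 27 mm. Seated, its origin is 59 mm above the cup's.
- lid_yellow: yellow lid of the yellow cup, loose, right way up on the drying tray, about 60 g. Heights from its origin (centre of underside, z up): plug 0 to 7 mm, 42 mm across at the bottom, 50 at the top, enters the cup's mouth; flange 66 mm across from 7 mm, domed to 13 mm in the middle, rests on the cup's rim; round knob 24 mm in diameter from 13 to 27 mm. Seated, its origin is 59 mm above the cup's.
- lid_pot: reddish-brown teapot lid, loose, right way up on the drying tray, about 90 g. Heights from its origin (centre of underside, z up): plug 0 to 7 mm, 52 mm across at the bottom, 60 at the top, enters the pot's mouth; flange 80 mm across from 7 mm, domed to 13 mm in the middle; knob: 16 mm neck, then a round button 24 mm in diameter from 19 to 31 mm. Seated, its origin is 60 mm above the pot's.
- saucer_blue: blue glazed saucer, loose, on the brown wooden serving tray (tray floor 6 mm above the counter); 110 mm across, rim 12 mm high, flat round well 68 mm across in the middle whose floor is 5 mm above the saucer's underside. Origin: centre of the underside; z up. It belongs to the cup of the same colour.
- saucer_yellow: yellow glazed saucer, loose, on the brown wooden serving tray (tray floor 6 mm above the counter); 110 mm across, rim 12 mm high, flat round well 68 mm across in the middle whose floor is 5 mm above the saucer's underside. Origin: centre of the underside; z up. It belongs to the cup of the same colour.
- pot: reddish-brown teapot, lid off, loose, about 0.42 kg, on the serving tray; round body 98 mm in diameter, open mouth at the top 67 mm inside, rim 67 mm above the underside. Origin: centre of the underside, z up through the mouth; the spout points along its +x (tip 86 mm from the middle, 70 mm high), the loop handle along -x (reaching 90 mm from the middle, 62 mm high).
- soap_bottle: bystander: green dish-soap bottle with a white cap, 64 mm in diameter, 200 mm high, on the counter beyond the trays. Origin: centre of the underside.
- tea_caddy: bystander: round tea caddy, steel with a pink-red paper band, 74 mm in diameter, 110 mm high, on the counter beyond the trays. Origin: centre of the underside.
Not all that is in view belongs to the job. What is shaped like the lid_yellow but grey is not meant.

How it is judged:
By the outcome, as a careful person would: the job done as asked, in the order asked, and still so for the second after the job is handed in, with the robot touching nothing.
It also fails if it takes over 141 s, if anything falls off the work surface, if the arm or the gripper's body presses on something with over 40 N, if the wrist force passes 120 N, or if a joint passes its speed limit or range.

ROBOT

A 6-joint arm with a two-finger parallel gripper is mounted at the origin on the work surface. World frame = base frame: x ahead of the robot, y to its left, z up, the work surface at z = 0. Lengths are in m, angles in rad, forces in N, time in s.
With the tool pointing down it reaches from about 0.3 to 0.825 m from the base axis. Payload 5.4 kg.
Tool frame: the origin (TCP) lies between the finger pads; the fingertips stand 11 mm ahead of it and the grasp point (between the pads) lies 8 mm behind it; z points along the fingers, y is the line along which they close (so a half turn about z gives the same grasp; the last joint's range is limited). The gripper opens to 92 mm and grips with 3 to 60 N. Pads are 20 mm wide; open, the fingers measure 128 mm over their backs; the gripper's body (75 mm by 189 mm) begins 69 mm behind the grasp point.
Start: joints at [0.991, 0.158, 1.597, -0, 1.386, -0.21], TCP at [0.208, 0.536, 0.195] pointing down, gripper open.
Joint ranges: [-2.91, 2.91], [-0.94, 2.29], [0.18, 2.7], [-1.29, 4.43], [0.17, 2.64], [-3, 3]. Speed limits (rad/s): [2.57, 2.57, 3.14, 3.14, 3.14, 3.14].

INTERFACE

Orientations are given as a unit quaternion [x, y, z, w].
In Python, from rig import robot gives the robot as it stands.
- The arm moves only by the shell command python3 -m inch 'ROWS' [OPENING]. ROWS is JSON, a list of rows, each an object of numbers: "dx", "dy", "dz": the shift along the tool's x, y, z in cm; "roll": the turn about the tool's z in rad. A call has 1 to 20 rows; each row shifts and turns the commanded pose from where the row before left it, along the tool's axes as they then stand; what a row does not reach is not made up. A row lasts 1/12 s, in which the tool goes at most 41.7 mm and 7.16 degrees, less where a joint would pass 70% of its speed; a pose out of reach is approached as far as the arm can. A call is refused whole if a number of a shift passes 4.17 or a number of a turn 0.125, either way. A call with a gripper value outside its range is refused whole. OPENING is the gripper command: -1 is shut, 1 is fully open, values between are in proportion, set as the call begins (- or left out, the last holds). The fingers move at their own pace and stop on an object; the grip force is fixed at half the most. Time passes only in rows, so rows that do not move let the fingers close. It gives the time, the measured TCP pose, the force, the opening and the grip force at its end, in the units of the state.
- robot.read_state(): the state, without advancing time (a new reading comes with each control period).
- robot.snapshot(name): name is "scene" or "top"; returns the picture (480x640x3 uint8, red, green, blue); there is no depth.
- robot.get_calibration(name): a dict with "vertical_fov" (degrees; the focal length in pixels is half the picture's height over the tangent of half this angle, whatever the lens; pixels are square), "cx", "cy" (the principal point, pixels), "xyz" and "orientation" of the camera in the world. Camera axes: x right, y down, z forward; pixel columns grow to the right and rows downward; lengths in m; the calibration is good to about 2 mm. A picture is of the moment at which its call begins. get_calibration takes no time and is no camera call.
- robot.hand_in(): hands the job in; it is judged then, once.
The state is a dict: "clock": time; "joints": joint angles; "qd": joint speeds; "tau": joint torques, N m; "tool_pos": TCP position; "tcp_rot": TCP orientation; "force": force on the tool from outside, world axes, zero at the start; "wrist_torque": the same for the moment, N m; "width": finger opening in m; "grip_force": force on a finger pad.
Only numpy, scipy, OpenCV 4.12 (cv2) and the standard library are available. Lean on these libraries where they do the work, as an engineer would, in place of code of your own. Each camera call takes 0.05 s, during which the arm holds its last target. There are 200 camera calls.

## Working session

There is one attempt and no reset: what is moved stays moved. The work goes in short steps, Python scripts to look and compute and a shell command to move; the robot and the scene stay as the last step left them, time stands still between calls to the robot, and variables do not carry over. Pictures are saved under pics/ and viewed, at most 14 in all, crops included, and the job is handed in when it is done.

```bash
mkdir -p pics; ls; python3 - <<'E'
from rig import robot
import cv2
for n in("scene","top"):
    cv2.imwrite(f"pics/{n}0.png",robot.snapshot(n)[:,:,::-1]); print(robot.get_calibration(n))
s=robot.read_state();print(s)
E
```

```text
pics
{'vertical_fov': 44.162653642735386, 'cx': 318.1554583236601, 'cy': 254.26321285023909, 'xyz': array([ 1.73053609, -0.50875685,  0.85401844]), 'orientation': array([ 0.75311748,  0.45909107, -0.23951266, -0.40581171])}
{'vertical_fov': 42.310339838389375, 'cx': 331.73544153752954, 'cy': 235.92601963604318, 'xyz': array([0.50148634, 0.04749106, 1.65869716]), 'orientation': array([-0.70441238,  0.70870259, -0.0287219 ,  0.02681216])}
{'clock': 0.1, 'joints': array([ 9.90892638e-01,  1.58995495e-01,  1.59807884e+00, -7.49321503e-06,
        1.38619978e+00, -2.10090627e-01]), 'qd': array([ 0.00018727, -0.00039924, -0.00255155, -0.00070127, -0.00085763,
       -0.00130281]), 'tau': array([-4.16883108e-05, -3.86503744e+01, -3.22960246e+01,  7.01987674e-02,
        3.39302723e-02, -6.25450548e-05]), 'tool_pos': array([0.20751614, 0.53561727, 0.19422584]), 'tcp_rot': array([ 1.83853915e-01,  9.82953219e-01, -7.77408381e-04, -3.20118577e-04]), 'force': array([-0.88333953,  0.5233842 ,  0.0181751 ]), 'wrist_torque': array([ 0.00604522, -0.01009443, -0.10061134]), 'grip_force': 0.0, 'width': 0.09180592712604589}
```

View pics/top0.png

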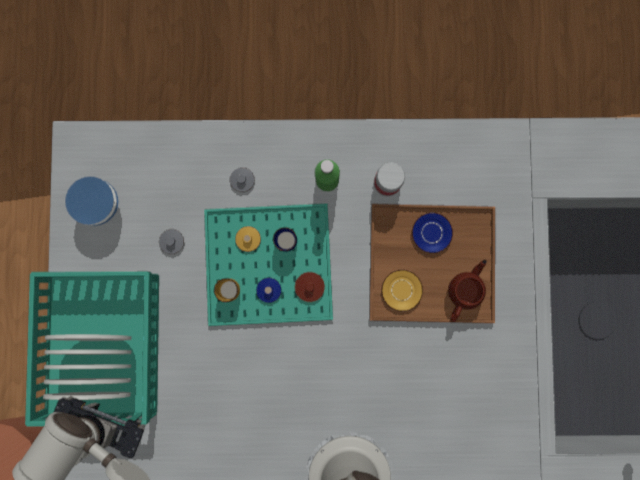

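View pics/scene0.png

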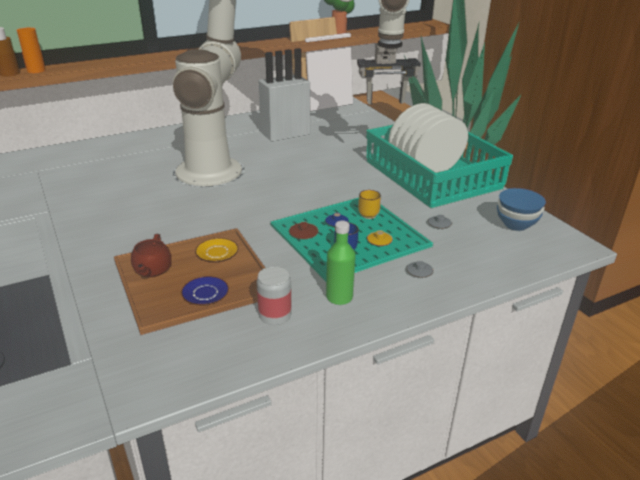

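The top view shows the drying tray with yellow lid (248,239), blue cup (286,240), yellow cup (228,290), blue lid (268,290) and pot lid (310,287). On the wooden tray are the blue saucer (432,233), yellow saucer (402,290) and pot (467,290), with its spout or handle at (479,267) and (457,315). The grey lids at (242,180) and (171,242) are decoys: only (248,239) is yellow. I'll enlarge to confirm.

```bash
cat > h.py <<'E'
import numpy as np, cv2
from scipy.spatial.transform import Rotation as R
from rig import robot
def cam(n):
    c=robot.get_calibration(n); f=240/np.tan(np.radians(c['vertical_fov'])/2)
    return c,f,R.from_quat(c['orientation'])
def ray(n,u,v,z):
    c,f,r=cam(n); d=r.apply([(u-c['cx'])/f,(v-c['cy'])/f,1]); o=c['xyz']
    return o+d*(z-o[2])/d[2]
def proj(n,p):
    c,f,r=cam(n); q=r.inv().apply(np.atleast_2d(p)-c['xyz'])
    return np.c_[c['cx']+f*q[:,0]/q[:,2],c['cy']+f*q[:,1]/q[:,2]]
def crop(n,x0,y0,w,h,k,name,circles=()):
    im=robot.snapshot(n)[:,:,::-1] if isinstance(n,str) else n
    im=cv2.resize(im[y0:y0+h,x0:x0+w],None,fx=k,fy=k,interpolation=cv2.INTER_CUBIC)
    for (x,y,z,rad) in circles:
        t=np.linspace(0,2*np.pi,60); P=np.c_[x+rad*np.cos(t),y+rad*np.sin(t),0*t+z]
        q=((proj('top' if not isinstance(n,str) else n,P)-[x0,y0]+.5)*k).astype(np.int32)
        cv2.polylines(im,[q],True,(255,255,255),1)
    cv2.imwrite(name,im)
E
python3 - <<'E'
from h import *
im=robot.snapshot('top')[:,:,::-1].copy(); cv2.imwrite('pics/raw1.png',im)
hsv=cv2.cvtColor(im,cv2.COLOR_BGR2HSV)
for name,(u,v),z in [('lidY',(248,239),.012),('cupB',(286,240),.071),('cupY',(228,290),.071),('lidB',(268,290),.012),('lidP',(310,287),.012),('sB',(432,233),.018),('sY',(402,290),.018),('pot',(467,290),.073)]:
    print(name,ray('top',u,v,z).round(3),hsv[v,u],hsv[v,u+8])
crop('top',160,160,200,180,4,'pics/c1.png'); crop('top',360,195,150,140,4,'pics/c2.png')
E
```

```text
lidY [0.624 0.266 0.012] [ 18  60 144] [ 20 155 164]
cupB [0.617 0.16  0.071] [ 19  22 127] [128  11  95]
cupY [0.49  0.308 0.071] [ 27  18 126] [14 34 97]
lidB [0.489 0.212 0.012] [ 15  58 146] [113 201  99]
lidP [0.496 0.101 0.012] [  4 152  94] [  4 157  91]
sB [ 0.637 -0.224  0.018] [114 187 101] [115 167 101]
sY [ 0.487 -0.142  0.018] [ 20 156 165] [ 20 153 165]
pot [ 0.486 -0.301  0.073] [  7 159  64] [  4 158  58]
```

View pics/c1.png

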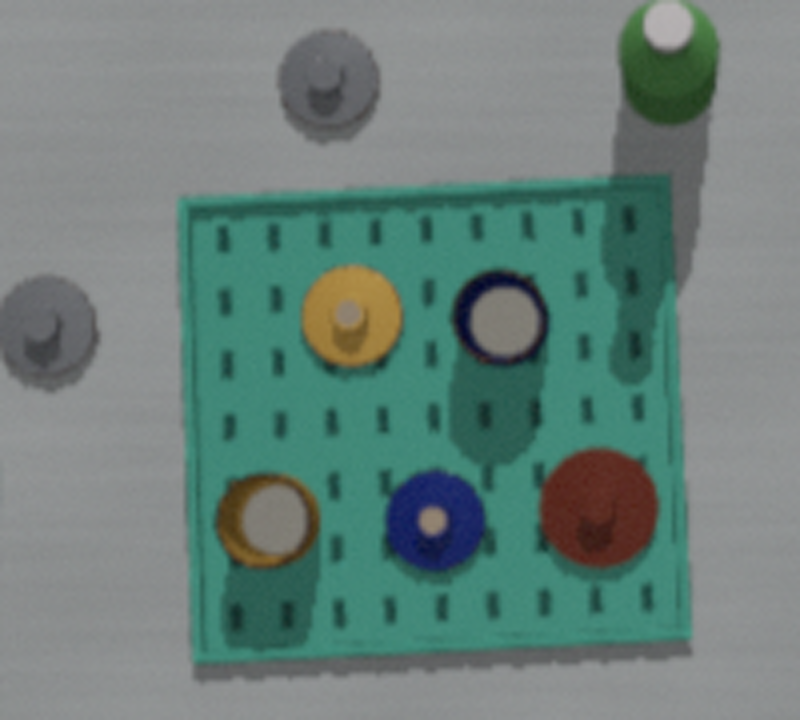

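View pics/c2.png

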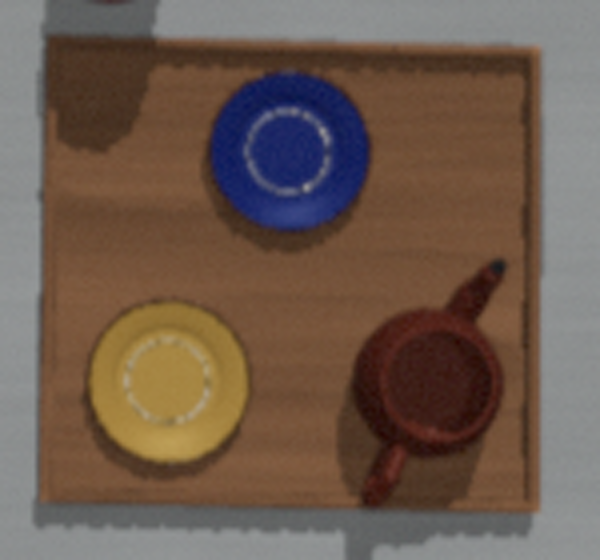

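Confirmed: in crop 1 the yellow lid is at crop pixel (350,316) and the two grey lids are off the tray. Crop 2 shows both saucers and the pot mouth at crop pixel (440,380), with the spout pointing up and to the right. Next I fit the silhouettes.

```bash
cat > fit.py <<'E'
from h import *
from scipy.optimize import minimize
def hull(models,x,y,k=8,org=(0,0),size=400):
    t=np.linspace(0,2*np.pi,48); P=np.vstack([np.c_[x+r*np.cos(t),y+r*np.sin(t),0*t+z] for z,r in models])
    q=((proj('top',P)-org+.5)*k).astype(np.float32)
    m=np.zeros((size,size),np.uint8); cv2.fillConvexPoly(m,cv2.convexHull(np.round(q*16).astype(np.int32)),1,shift=4); return m
def fit(im,uv,models,maskf,z,half=25):
    k=8; o=np.array(uv)-half; sz=2*half*k
    c=cv2.resize(im[o[1]:o[1]+2*half,o[0]:o[0]+2*half],(sz,sz),interpolation=cv2.INTER_CUBIC)
    m=maskf(cv2.cvtColor(c,cv2.COLOR_BGR2HSV)).astype(np.uint8)
    m=cv2.morphologyEx(m,cv2.MORPH_OPEN,cv2.getStructuringElement(2,(29,29)) if maskf is not notgreen else cv2.getStructuringElement(2,(61,61)))
    cs=cv2.findContours(m,0,2)[0]; cc=cv2.convexHull(max(cs,key=cv2.contourArea)); M=np.zeros_like(m); cv2.fillConvexPoly(M,cc,1)
    p0=ray('top',*uv,z)[:2]
    def f(p):
        h=hull(models,p[0],p[1],k,o,sz); return 1-(h&M).sum()/(h|M).sum()
    s=minimize(f,p0,method='Nelder-Mead',options=dict(initial_simplex=[p0,p0+[.006,0],p0+[0,.006]],xatol=1e-4,fatol=1e-4))
    return s.x,1-s.fun
yel=lambda h:(h[...,0]>10)&(h[...,0]<30)&(h[...,1]>95)&(h[...,2]>90)
blu=lambda h:(h[...,0]>105)&(h[...,0]<130)&(h[...,1]>130)
red=lambda h:((h[...,0]<10)|(h[...,0]>172))&(h[...,1]>125)
notgreen=lambda h:~((h[...,0]>65)&(h[...,0]<100)&(h[...,1]>70))
lid=lambda z,R=.033:[(z+.007,R),(z+.009,R)]
cup=lambda z:[(z+.066,.031),(z+.024,.031),(z,.021)]
sau=lambda z:[(z+.012,.055)]
E
python3 - <<'E'
from fit import *
im=cv2.imread('pics/raw1.png'); out=[]
for n,uv,mod,mf,z in [('lidY',(248,239),lid(.005),yel,.012),('lidB',(268,290),lid(.005),blu,.012),('lidP',(310,287),lid(.005,.04),red,.012),
 ('cupB',(286,240),cup(.005),notgreen,.071),('cupY',(228,290),cup(.005),notgreen,.071),('sB',(432,233),sau(.006),blu,.018),('sY',(402,290),sau(.006),yel,.018)]:
    p,s=fit(im,uv,mod,mf,z); print(n,p.round(4),round(s,3))
    out+=[(*p,a,b) for a,b in mod[:1]]
p=ray('top',469.7,289.8,.073);print('pot',p.round(4)); out+=[(*p[:2],.073,.0335)]
print('soap,caddy',ray('top',327,166,.2).round(3),ray('top',390,173,.11).round(3))
crop(im,200,200,160,130,5,'pics/o1.png',out); crop(im,370,200,140,130,5,'pics/o2.png',out)
a,b=cv2.imread('pics/o1.png'),cv2.imread('pics/o2.png')
cv2.imwrite('pics/o.png',cv2.resize(np.vstack([a[:,:700],b]),None,fx=.46,fy=.46) if 0 else cv2.resize(np.hstack([a,b]),(800,346)))
E
```

```text
lidY [0.6253 0.2668] 0.99
lidB [0.4893 0.2114] 0.952
lidP [0.4987 0.1027] 0.878
cupB [0.6187 0.1631] 0.88
cupY [0.4906 0.3148] 0.971
sB [ 0.6394 -0.2253] 0.882
sY [ 0.4791 -0.1307] 0.551
pot [ 0.4865 -0.308   0.073 ]
soap,caddy [0.783 0.053 0.2  ] [ 0.782 -0.105  0.11 ]
```

View pics/o.png

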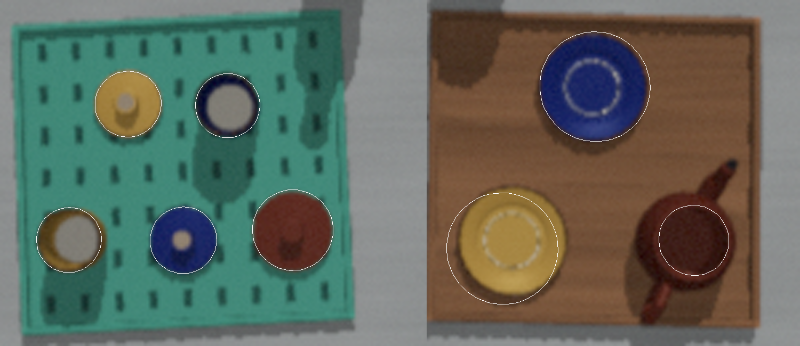

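The overlay matches every item except the yellow saucer, where the wood leaked into the mask. I'll redo the saucers with a brightness mask and check the pot mouth from a radial edge.

```bash
python3 - <<'E'
from fit import *
im=cv2.imread('pics/raw1.png')
yel2=lambda h:(h[...,0]>14)&(h[...,0]<30)&(h[...,1]>95)&(h[...,2]>115)
blu2=lambda h:(h[...,0]>105)&(h[...,0]<130)&(h[...,1]>110)
S=[(.018,.055)]
res=[]
for n,uv,mf in [('sB',(432,233),blu2),('sY',(402,290),yel2)]:
    p,s=fit(im,uv,S,mf,.018,28); print(n,p.round(4),round(s,3)); res.append((*p,.018,.055)); res.append((*p,.011,.034))
# white ring on saucers: bright low-sat pixels
h=cv2.cvtColor(im,cv2.COLOR_BGR2HSV).astype(int)
for n,(u,v),c in [('sB',(432,233),0),('sY',(402,290),1)]:
    w=im[v-14:v+15,u-14:u+15].astype(int); d=w[...,2] if c==0 else w[...,0]
    y,x=np.nonzero(d>np.median(d)+25); (cx,cy),(a,b),_=cv2.fitEllipse(np.c_[x,y].astype(np.float32)); print(n,len(x),a,b,ray('top',cx+u-14,cy+v-14,.011).round(4))
# pot mouth: score circle gradient
g=cv2.GaussianBlur(im[...,2].astype(np.float32),(0,0),.8); t=np.linspace(0,2*np.pi,90)
def mean(p,r):
    q=proj('top',np.c_[p[0]+r*np.cos(t),p[1]+r*np.sin(t),0*t+.073]).astype(np.float32)
    return cv2.remap(g,q[:,:1],q[:,1:],1).ravel()
best=max(((np.median(mean((x,y),.0365)-mean((x,y),.0305)),x,y) for x in np.arange(.47,.505,.001) for y in np.arange(-.325,-.29,.001)))
print('pot',best); res.append((best[1],best[2],.073,.0335))
crop(im,370,200,140,130,5,'pics/o3.png',res)
E
```

```text
sB [ 0.6394 -0.2253] 0.9
sY [ 0.4869 -0.141 ] 0.91
sB 130 19.88925552368164 21.322256088256836 [ 0.6382 -0.224   0.011 ]
sY 59 20.1595458984375 20.80156135559082 [ 0.4871 -0.1409  0.011 ]Traceback (most recent call last):
  File "<stdin>", line 19, in <module>
  File "<stdin>", line 19, in <genexpr>
  File "<stdin>", line 17, in mean
  File "h.py", line 11, in proj
    c,f,r=cam(n); q=r.inv().apply(np.atleast_2d(p)-c['xyz'])
          ~~~^^^
  File "h.py", line 5, in cam
    c=robot.get_calibration(n); f=240/np.tan(np.radians(c['vertical_fov'])/2)
ValueError: time passes only in moves, steps and waits
```

```bash
python3 -m inch '[{"roll":-0.123},{"roll":-0.123},{"roll":-0.124},{}]' 1
```

```text
$[0]: bad value
```

```bash
sed -i 's/^def cam/import functools\n@functools.cache\ndef cam/' h.py; python3 - <<'E'
from fit import *
im=cv2.imread('pics/raw1.png'); S=[]
g=cv2.GaussianBlur(im[...,2].astype(np.float32),(0,0),.8); t=np.linspace(0,2*np.pi,90)
def mean(p,r):
    q=proj('top',np.c_[p[0]+r*np.cos(t),p[1]+r*np.sin(t),0*t+.073]).astype(np.float32)
    return cv2.remap(g,q[:,:1],q[:,1:],1).ravel()
best=max(((np.mean(mean((x,y),.0365)-mean((x,y),.0305)),x,y) for x in np.arange(.47,.505,.001) for y in np.arange(-.325,-.29,.001)))
print('pot',best)
crop(im,370,200,140,130,5,'pics/o3.png',[(.6388,-.2247,.018,.055),(.487,-.141,.018,.055),(best[1],best[2],.073,.0335)])
E
python3 -m inch '[{"dx":0,"dy":0,"dz":0,"roll":-0.123},{"dx":0,"dy":0,"dz":0,"roll":-0.123},{"dx":0,"dy":0,"dz":0,"roll":-0.124}]' 1
```

```text
pot (np.float32(14.784653), np.float64(0.487), np.float64(-0.309))
clock: 0.5
tool_pos: [0.2077, 0.536, 0.1949]
tcp_rot: [-0.003, 1.0, -0.0, -0.0]
force: [-0.1, -0.3, -0.2]
width: 0.0917
grip_force: 0.0
```

View pics/o3.png

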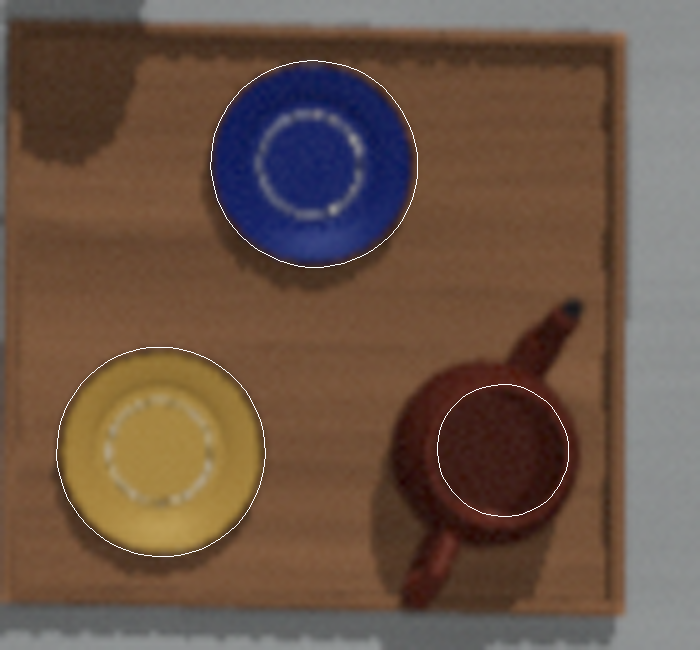

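The saucer circles sit about 0.5 px high, so I'll use blue (0.638,-0.2245), yellow (0.4865,-0.141) and pot (0.487,-0.309). Now to the blue cup.

```bash
python3 -m inch '[{"dx":-2,"dy":-1.8,"dz":0,"roll":0},{"dx":-2,"dy":-1.8,"dz":0,"roll":0},{"dx":-2,"dy":-1.8,"dz":0,"roll":0},{"dx":-2,"dy":-1.8,"dz":0,"roll":0},{"dx":-2,"dy":-1.8,"dz":0,"roll":0},{"dx":-2,"dy":-1.8,"dz":0,"roll":0},{"dx":-2,"dy":-1.8,"dz":0,"roll":0},{"dx":-2,"dy":-1.8,"dz":0,"roll":0},{"dx":-2,"dy":-1.8,"dz":0,"roll":0},{"dx":-2,"dy":-1.8,"dz":0,"roll":0},{"dx":-2,"dy":-1.8,"dz":0,"roll":0},{"dx":-2,"dy":-1.8,"dz":0,"roll":0},{"dx":-2,"dy":-1.8,"dz":0,"roll":0},{"dx":-2,"dy":-1.8,"dz":0,"roll":0},{"dx":-2,"dy":-1.8,"dz":0,"roll":0},{"dx":-2,"dy":-1.8,"dz":0,"roll":0},{"dx":-2,"dy":-1.8,"dz":0,"roll":0},{"dx":-2,"dy":-1.8,"dz":0,"roll":0},{"dx":-2,"dy":-1.8,"dz":0,"roll":0},{"dx":-2,"dy":-1.8,"dz":0,"roll":0}]' 1
```

```text
clock: 2.17
tool_pos: [0.6087, 0.1751, 0.1949]
tcp_rot: [-0.0, 1.0, 0.0, -0.0]
force: [0.2, 0.6, 0.4]
width: 0.0918
grip_force: 0.0
```

```bash
python3 -m inch '[{"dx":-0.5,"dy":-0.6,"dz":0,"roll":0},{"dx":-0.5,"dy":-0.6,"dz":0,"roll":0},{"dx":0,"dy":0,"dz":1.5,"roll":0},{"dx":0,"dy":0,"dz":1.5,"roll":0},{"dx":0,"dy":0,"dz":1.5,"roll":0},{"dx":0,"dy":0,"dz":1.5,"roll":0},{"dx":0,"dy":0,"dz":1.5,"roll":0},{"dx":0,"dy":0,"dz":1.5,"roll":0},{"dx":0,"dy":0,"dz":1.5,"roll":0},{"dx":0,"dy":0,"dz":1.5,"roll":0},{"dx":0,"dy":0,"dz":1,"roll":0},{"dx":0,"dy":0,"dz":1,"roll":0},{"dx":0,"dy":0,"dz":0.5,"roll":0},{"dx":0,"dy":0,"dz":0.3,"roll":0}]' 1
python3 -m inch '[{"dx":0,"dy":0,"dz":0,"roll":0},{"dx":0,"dy":0,"dz":0,"roll":0},{"dx":0,"dy":0,"dz":0,"roll":0},{"dx":0,"dy":0,"dz":0,"roll":0},{"dx":0,"dy":0,"dz":0,"roll":0},{"dx":0,"dy":0,"dz":0,"roll":0},{"dx":0,"dy":0,"dz":0,"roll":0},{"dx":0,"dy":0,"dz":0,"roll":0}]' -1
```

```text
clock: 3.33
tool_pos: [0.6174, 0.1645, 0.0465]
tcp_rot: [-0.0, 1.0, 0.0, -0.0]
force: [0.1, -1.1, 0.1]
width: 0.0914
grip_force: 0.0
clock: 4.0
tool_pos: [0.6185, 0.164, 0.0478]
tcp_rot: [-0.0, 1.0, -0.0, 0.001]
force: [-0.3, -1.2, 2.8]
width: 0.0606
grip_force: 30.0
```

```bash
python3 -m inch '[{"dx":0,"dy":0,"dz":-0.5,"roll":0},{"dx":0,"dy":0,"dz":-1,"roll":0},{"dx":0,"dy":0,"dz":-1.5,"roll":0},{"dx":0,"dy":0,"dz":-1.5,"roll":0},{"dx":0,"dy":0,"dz":-1.5,"roll":0},{"dx":0,"dy":0,"dz":-1.5,"roll":0},{"dx":0,"dy":0,"dz":-1.5,"roll":0},{"dx":0,"dy":0,"dz":-1,"roll":0},{"dx":0,"dy":0,"dz":-0.5,"roll":0},{"dx":0,"dy":0,"dz":0,"roll":0}]'
python3 -m inch '[{"dx":-0.1,"dy":-1,"dz":0,"roll":0},{"dx":-0.1,"dy":-1.9,"dz":0,"roll":0},{"dx":-0.1,"dy":-2.1,"dz":0,"roll":0},{"dx":-0.1,"dy":-2.1,"dz":0,"roll":0},{"dx":-0.1,"dy":-2.1,"dz":0,"roll":0},{"dx":-0.1,"dy":-2.1,"dz":0,"roll":0},{"dx":-0.1,"dy":-2.1,"dz":0,"roll":0},{"dx":-0.1,"dy":-2.1,"dz":0,"roll":0},{"dx":-0.1,"dy":-2.1,"dz":0,"roll":0},{"dx":-0.1,"dy":-2.1,"dz":0,"roll":0},{"dx":-0.1,"dy":-2.1,"dz":0,"roll":0},{"dx":-0.1,"dy":-2.1,"dz":0,"roll":0},{"dx":-0.1,"dy":-2.1,"dz":0,"roll":0},{"dx":-0.1,"dy":-2.1,"dz":0,"roll":0},{"dx":-0.1,"dy":-2.1,"dz":0,"roll":0},{"dx":-0.1,"dy":-2.1,"dz":0,"roll":0},{"dx":-0.1,"dy":-2.1,"dz":0,"roll":0},{"dx":-0.1,"dy":-2.1,"dz":0,"roll":0},{"dx":-0.1,"dy":-1.9,"dz":0,"roll":0},{"dx":-0.1,"dy":-0.5,"dz":0,"roll":0}]'
```

```text
clock: 4.83
tool_pos: [0.6186, 0.1644, 0.1536]
tcp_rot: [-0.0, 1.0, 0.0, 0.001]
force: [-0.3, 0.3, -1.7]
width: 0.0606
grip_force: 30.0
clock: 6.5
tool_pos: [0.6369, -0.2282, 0.1508]
tcp_rot: [0.001, 1.0, -0.0, -0.001]
force: [0.3, -0.4, -1.5]
width: 0.0601
grip_force: 30.0
```

```bash
python3 -m inch '[{"dx":0,"dy":0,"dz":0,"roll":0},{"dx":0,"dy":0,"dz":0,"roll":0},{"dx":0,"dy":0,"dz":0,"roll":0}]'; python3 -c "
from h import *
crop('top',380,180,110,90,6,'pics/p1.png',[(.638,-.2245,.018,.055)])"
```

```text
clock: 6.75
tool_pos: [0.6379, -0.2235, 0.1518]
tcp_rot: [-0.001, 1.0, 0.0, -0.0]
force: [-0.2, -0.4, -1.9]
width: 0.0604
grip_force: 30.0
```

View pics/p1.png

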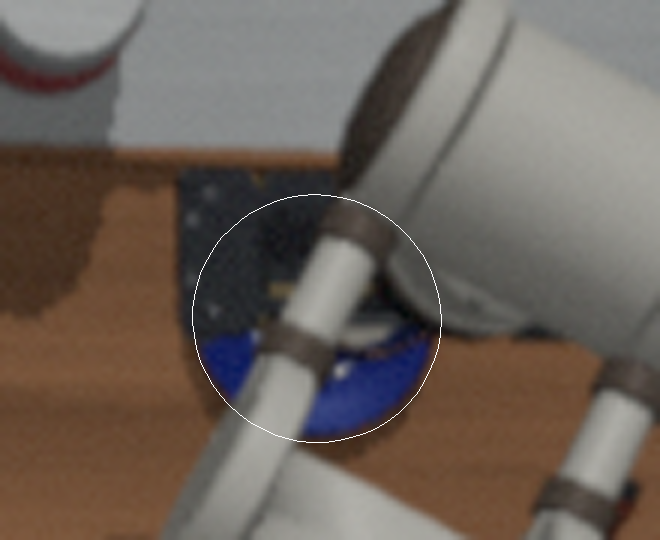

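The arm hides the cup, but the visible lower edge of the saucer (around (315,440)) matches the fitted circle. I'll lower it on force feedback.

```bash
python3 -m inch '[{"dx":0,"dy":0,"dz":0.5,"roll":0},{"dx":0,"dy":0,"dz":1.2,"roll":0},{"dx":0,"dy":0,"dz":1.5,"roll":0},{"dx":0,"dy":0,"dz":1.5,"roll":0},{"dx":0,"dy":0,"dz":1.5,"roll":0},{"dx":0,"dy":0,"dz":1.2,"roll":0},{"dx":0,"dy":0,"dz":0.8,"roll":0},{"dx":0,"dy":0,"dz":0.5,"roll":0},{"dx":0,"dy":0,"dz":0.3,"roll":0},{"dx":0,"dy":0,"dz":0.2,"roll":0},{"dx":0,"dy":0,"dz":0.1,"roll":0},{"dx":0,"dy":0,"dz":0.1,"roll":0},{"dx":0,"dy":0,"dz":0,"roll":0},{"dx":0,"dy":0,"dz":0,"roll":0}]'
```

```text
clock: 7.97
tool_pos: [0.6382, -0.225, 0.0586]
tcp_rot: [-0.0, 1.0, -0.0, 0.0]
force: [0.1, 0.6, -2.5]
width: 0.0606
grip_force: 30.0
```

Expected contact is at TCP 0.0538, about 5 mm lower.

```bash
python3 -m inch '[{"dx":0,"dy":0,"dz":0.15,"roll":0},{"dx":0,"dy":0,"dz":0.15,"roll":0},{"dx":0,"dy":0,"dz":0.1,"roll":0},{"dx":0,"dy":0,"dz":0,"roll":0},{"dx":0,"dy":0,"dz":0,"roll":0}]'
```

```text
clock: 8.38
tool_pos: [0.6379, -0.2248, 0.054]
tcp_rot: [-0.0, 1.0, 0.0, -0.0]
force: [-0.4, 0.5, -2.0]
width: 0.0605
grip_force: 30.0
```

```bash
python3 -m inch '[{"dx":0,"dy":0,"dz":0.05,"roll":0},{"dx":0,"dy":0,"dz":0.05,"roll":0},{"dx":0,"dy":0,"dz":0,"roll":0},{"dx":0,"dy":0,"dz":0,"roll":0}]'
```

```text
clock: 8.72
tool_pos: [0.6383, -0.2249, 0.0538]
tcp_rot: [-0.0, 1.0, -0.0, 0.0]
force: [-0.7, 1.4, 3.2]
width: 0.0607
grip_force: 30.0
```

```bash
python3 -m inch '[{"dx":0,"dy":0,"dz":0,"roll":0},{"dx":0,"dy":0,"dz":0,"roll":0},{"dx":0,"dy":0,"dz":0,"roll":0},{"dx":0,"dy":0,"dz":0,"roll":0},{"dx":0,"dy":0,"dz":0,"roll":0},{"dx":0,"dy":0,"dz":-0.5,"roll":0},{"dx":0,"dy":0,"dz":-1,"roll":0},{"dx":0,"dy":0,"dz":-2,"roll":0},{"dx":0,"dy":0,"dz":-2,"roll":0},{"dx":0,"dy":0,"dz":-2,"roll":0},{"dx":0,"dy":0,"dz":-2,"roll":0},{"dx":0,"dy":0,"dz":-0.5,"roll":0}]' 1
python3 -m inch '[{"dx":0.7,"dy":2.7,"dz":0,"roll":0},{"dx":0.7,"dy":2.7,"dz":0,"roll":0},{"dx":0.7,"dy":2.7,"dz":0,"roll":0},{"dx":0.7,"dy":2.7,"dz":0,"roll":0},{"dx":0.7,"dy":2.7,"dz":0,"roll":0},{"dx":0.7,"dy":2.7,"dz":0,"roll":0},{"dx":0.7,"dy":2.7,"dz":0,"roll":0},{"dx":0.7,"dy":2.7,"dz":0,"roll":0},{"dx":0.7,"dy":2.7,"dz":0,"roll":0},{"dx":0.7,"dy":2.7,"dz":0,"roll":0},{"dx":0.7,"dy":2.7,"dz":0,"roll":0},{"dx":0.7,"dy":2.7,"dz":0,"roll":0},{"dx":0.7,"dy":2.7,"dz":0,"roll":0},{"dx":0.7,"dy":2.7,"dz":0,"roll":0},{"dx":0.7,"dy":2.7,"dz":0,"roll":0},{"dx":0.7,"dy":2.7,"dz":0,"roll":0},{"dx":0.7,"dy":2.7,"dz":0,"roll":0},{"dx":0.7,"dy":2.7,"dz":0,"roll":0},{"dx":0.7,"dy":2.7,"dz":0,"roll":0},{"dx":0.7,"dy":2.7,"dz":0,"roll":0}]'
python3 -m inch '[{"dx":0,"dy":0,"dz":0,"roll":0},{"dx":0,"dy":0,"dz":0,"roll":0},{"dx":0,"dy":0,"dz":0,"roll":0}]'
python3 -c "
from h import *
im=robot.snapshot('top')[:,:,::-1].copy(); cv2.imwrite('pics/raw2.png',im)
crop(im,380,180,110,90,6,'pics/p2.png',[(.638,-.2245,.018,.055),(.638,-.225,.077,.031)])"
```

```text
clock: 9.72
tool_pos: [0.6402, -0.226, 0.1587]
tcp_rot: [-0.0, 1.0, -0.002, 0.003]
force: [0.3, -1.4, 0.3]
width: 0.0917
grip_force: 0.0
clock: 11.38
tool_pos: [0.4972, 0.3164, 0.153]
tcp_rot: [-0.0, 1.0, -0.0, -0.0]
force: [0.7, 0.2, -0.2]
width: 0.0918
grip_force: 0.0
clock: 11.63
tool_pos: [0.4979, 0.3146, 0.1529]
tcp_rot: [-0.0, 1.0, -0.0, -0.0]
force: [-0.9, -0.8, -0.0]
width: 0.092
grip_force: 0.0
```

View pics/p2.png

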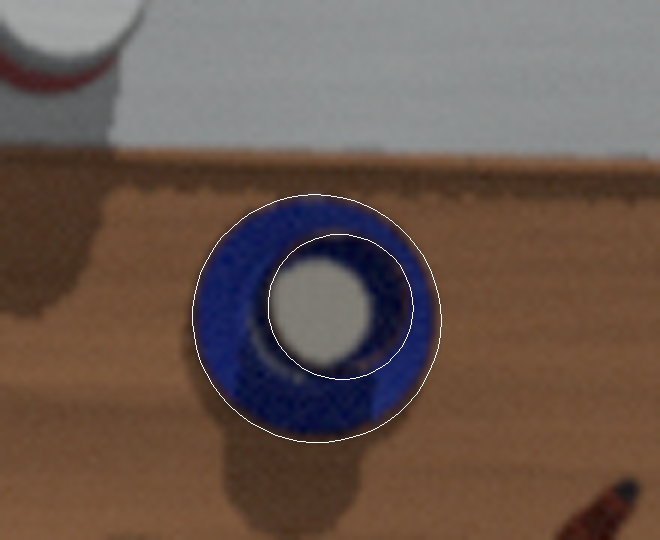

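The blue cup stands centred in its saucer, and its rim, centred at (340,307), matches the prediction. Next the yellow cup.

```bash
python3 -m inch '[{"dx":0.4,"dy":0,"dz":0.5,"roll":0},{"dx":0.3,"dy":0,"dz":1.3,"roll":0},{"dx":0,"dy":0,"dz":1.5,"roll":0},{"dx":0,"dy":0,"dz":1.5,"roll":0},{"dx":0,"dy":0,"dz":1.5,"roll":0},{"dx":0,"dy":0,"dz":1.5,"roll":0},{"dx":0,"dy":0,"dz":1.2,"roll":0},{"dx":0,"dy":0,"dz":0.9,"roll":0},{"dx":0,"dy":0,"dz":0.5,"roll":0},{"dx":0,"dy":0,"dz":0.2,"roll":0},{"dx":0,"dy":0,"dz":0,"roll":0}]' 1
python3 -m inch '[{"dx":0,"dy":0,"dz":0,"roll":0},{"dx":0,"dy":0,"dz":0,"roll":0},{"dx":0,"dy":0,"dz":0,"roll":0},{"dx":0,"dy":0,"dz":0,"roll":0},{"dx":0,"dy":0,"dz":0,"roll":0},{"dx":0,"dy":0,"dz":0,"roll":0},{"dx":0,"dy":0,"dz":0,"roll":0},{"dx":0,"dy":0,"dz":0,"roll":0}]' -1
python3 -m inch '[{"dx":0,"dy":0,"dz":-0.5,"roll":0},{"dx":0,"dy":0,"dz":-1,"roll":0},{"dx":0,"dy":0,"dz":-1.5,"roll":0},{"dx":0,"dy":0,"dz":-1.5,"roll":0},{"dx":0,"dy":0,"dz":-1.5,"roll":0},{"dx":0,"dy":0,"dz":-1.5,"roll":0},{"dx":0,"dy":0,"dz":-1.5,"roll":0},{"dx":0,"dy":0,"dz":-1,"roll":0},{"dx":0,"dy":0,"dz":-0.5,"roll":0},{"dx":0,"dy":0,"dz":0,"roll":0},{"dx":0,"dy":0,"dz":0,"roll":0}]'
```

```text
clock: 12.6
tool_pos: [0.4909, 0.315, 0.047]
tcp_rot: [0.0, 1.0, -0.0, -0.0]
force: [0.0, -0.1, -0.2]
width: 0.092
grip_force: 0.0
clock: 13.27
tool_pos: [0.4913, 0.3151, 0.0475]
tcp_rot: [-0.0, 1.0, -0.0, 0.0]
force: [0.8, -1.7, 2.4]
width: 0.0608
grip_force: 30.0
clock: 14.18
tool_pos: [0.4906, 0.3151, 0.1517]
tcp_rot: [-0.0, 1.0, -0.0, -0.0]
force: [-0.3, 0.5, -2.5]
width: 0.0607
grip_force: 30.0
```

```bash
python3 -m inch '[{"dx":0.1,"dy":-1,"dz":0,"roll":0},{"dx":0.1,"dy":-2.4,"dz":0,"roll":0},{"dx":0.1,"dy":-2.4,"dz":0,"roll":0},{"dx":0.1,"dy":-2.4,"dz":0,"roll":0},{"dx":0,"dy":-2.4,"dz":0,"roll":0},{"dx":0,"dy":-2.4,"dz":0,"roll":0},{"dx":0,"dy":-2.4,"dz":0,"roll":0},{"dx":0,"dy":-2.4,"dz":0,"roll":0},{"dx":0,"dy":-2.4,"dz":0,"roll":0},{"dx":0,"dy":-2.4,"dz":0,"roll":0},{"dx":0,"dy":-2.4,"dz":0,"roll":0},{"dx":0,"dy":-2.4,"dz":0,"roll":0},{"dx":0,"dy":-2.4,"dz":0,"roll":0},{"dx":0,"dy":-2.4,"dz":0,"roll":0},{"dx":0,"dy":-2.4,"dz":0,"roll":0},{"dx":0,"dy":-2.4,"dz":0,"roll":0},{"dx":0,"dy":-2.4,"dz":0,"roll":0},{"dx":0,"dy":-2.4,"dz":0,"roll":0},{"dx":0,"dy":-2.4,"dz":0,"roll":0},{"dx":0,"dy":-1.4,"dz":0,"roll":0}]'
python3 -m inch '[{"dx":0,"dy":0,"dz":0,"roll":0},{"dx":0,"dy":0,"dz":0,"roll":0},{"dx":0,"dy":0,"dz":0.5,"roll":0},{"dx":0,"dy":0,"dz":1.2,"roll":0},{"dx":0,"dy":0,"dz":1.5,"roll":0},{"dx":0,"dy":0,"dz":1.5,"roll":0},{"dx":0,"dy":0,"dz":1.5,"roll":0},{"dx":0,"dy":0,"dz":1.2,"roll":0},{"dx":0,"dy":0,"dz":0.8,"roll":0},{"dx":0,"dy":0,"dz":0.5,"roll":0},{"dx":0,"dy":0,"dz":0.3,"roll":0},{"dx":0,"dy":0,"dz":0.2,"roll":0},{"dx":0,"dy":0,"dz":0.1,"roll":0},{"dx":0,"dy":0,"dz":0.1,"roll":0},{"dx":0,"dy":0,"dz":0,"roll":0},{"dx":0,"dy":0,"dz":0,"roll":0}]'
```

```text
clock: 15.85
tool_pos: [0.4858, -0.143, 0.1511]
tcp_rot: [0.001, 1.0, 0.0, -0.001]
force: [-0.1, 0.2, -2.4]
width: 0.0606
grip_force: 30.0
clock: 17.18
tool_pos: [0.4872, -0.141, 0.0585]
tcp_rot: [-0.0, 1.0, -0.0, 0.0]
force: [-0.7, -0.7, -1.7]
width: 0.0607
grip_force: 30.0
```

```bash
python3 -m inch '[{"dx":0,"dy":0,"dz":0.15,"roll":0},{"dx":0,"dy":0,"dz":0.15,"roll":0},{"dx":0,"dy":0,"dz":0.1,"roll":0},{"dx":0,"dy":0,"dz":0.05,"roll":0},{"dx":0,"dy":0,"dz":0.05,"roll":0},{"dx":0,"dy":0,"dz":0,"roll":0},{"dx":0,"dy":0,"dz":0,"roll":0}]'
```

```text
clock: 17.77
tool_pos: [0.4872, -0.1409, 0.0535]
tcp_rot: [-0.0, 1.0, -0.0, 0.0]
force: [-0.1, 0.4, 2.4]
width: 0.0606
grip_force: 30.0
```

```bash
python3 -m inch '[{"dx":0,"dy":0,"dz":0,"roll":0},{"dx":0,"dy":0,"dz":0,"roll":0},{"dx":0,"dy":0,"dz":0,"roll":0},{"dx":0,"dy":0,"dz":0,"roll":0},{"dx":0,"dy":0,"dz":0,"roll":0},{"dx":0,"dy":0,"dz":-0.5,"roll":0},{"dx":0,"dy":0,"dz":-1,"roll":0},{"dx":0,"dy":0,"dz":-2,"roll":0},{"dx":0,"dy":0,"dz":-2,"roll":0},{"dx":0,"dy":0,"dz":-2,"roll":0},{"dx":0,"dy":0,"dz":-2,"roll":0},{"dx":0,"dy":0,"dz":-0.5,"roll":0}]' 1
python3 -m inch '[{"dx":0,"dy":1,"dz":0,"roll":0},{"dx":0,"dy":2.2,"dz":0,"roll":0},{"dx":0,"dy":2.2,"dz":0,"roll":0},{"dx":0,"dy":2.2,"dz":0,"roll":0},{"dx":0,"dy":2.2,"dz":0,"roll":0},{"dx":0,"dy":2.2,"dz":0,"roll":0},{"dx":0,"dy":2.2,"dz":0,"roll":0},{"dx":0,"dy":2.2,"dz":0,"roll":0},{"dx":0,"dy":2.2,"dz":0,"roll":0},{"dx":0,"dy":2.2,"dz":0,"roll":0},{"dx":0,"dy":2.2,"dz":0,"roll":0},{"dx":0,"dy":2.2,"dz":0,"roll":0},{"dx":0,"dy":2.2,"dz":0,"roll":0},{"dx":0,"dy":2.2,"dz":0,"roll":0},{"dx":0,"dy":2.2,"dz":0,"roll":0},{"dx":0,"dy":2.2,"dz":0,"roll":0},{"dx":0,"dy":1.2,"dz":0,"roll":0},{"dx":0,"dy":0,"dz":0,"roll":0},{"dx":0,"dy":0,"dz":0,"roll":0}]'
python3 -c "
from fit import *
im=robot.snapshot('top')[:,:,::-1].copy(); cv2.imwrite('pics/raw3.png',im)
crop(im,380,190,120,130,4,'pics/p3.png',[(.638,-.2245,.018,.055),(.638,-.225,.077,.031),(.487,-.141,.018,.055),(.487,-.141,.077,.031)])"
```

```text
clock: 18.77
tool_pos: [0.4892, -0.142, 0.1577]
tcp_rot: [-0.0, 1.0, -0.002, 0.003]
force: [0.7, 0.0, 0.4]
width: 0.0916
grip_force: 0.0
clock: 20.35
tool_pos: [0.4861, 0.2112, 0.1522]
tcp_rot: [-0.001, 1.0, -0.0, -0.001]
force: [0.9, -1.4, 0.6]
width: 0.092
grip_force: 0.0
```

View pics/p3.png

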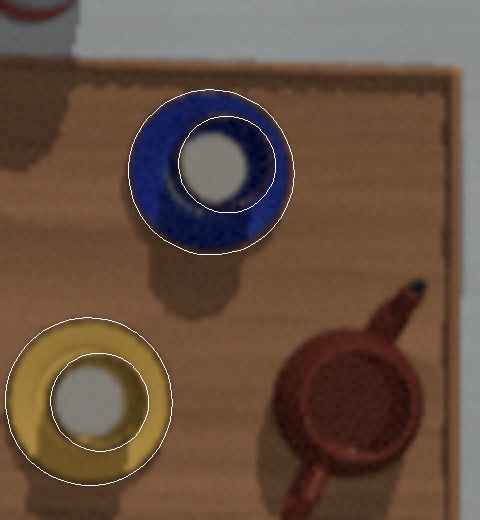

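Both cups stand centred, with rims at (227,164) and (99,402) on their predicted circles. Next the blue lid, gripping the knob with the fingertips.

```bash
python3 -m inch '[{"dx":-0.3,"dy":0,"dz":0.5,"roll":0},{"dx":0,"dy":0,"dz":1.5,"roll":0},{"dx":0,"dy":0,"dz":1.5,"roll":0},{"dx":0,"dy":0,"dz":1.5,"roll":0},{"dx":0,"dy":0,"dz":1.5,"roll":0},{"dx":0,"dy":0,"dz":1.5,"roll":0},{"dx":0,"dy":0,"dz":1.5,"roll":0},{"dx":0,"dy":0,"dz":1.2,"roll":0},{"dx":0,"dy":0,"dz":0.8,"roll":0},{"dx":0,"dy":0,"dz":0.4,"roll":0},{"dx":0,"dy":0,"dz":0.2,"roll":0},{"dx":0,"dy":0,"dz":0,"roll":0},{"dx":0,"dy":0,"dz":0,"roll":0}]' 0.3
```

```text
clock: 21.48
tool_pos: [0.4905, 0.2112, 0.0328]
tcp_rot: [-0.0, 1.0, 0.0, 0.001]
force: [0.1, -0.0, 0.9]
width: 0.06
grip_force: 0.0
```

```bash
python3 -m inch '[{"dx":0.05,"dy":0,"dz":0.1,"roll":0},{"dx":0,"dy":0,"dz":0.1,"roll":0},{"dx":0,"dy":0,"dz":0,"roll":0}]'
python3 -m inch '[{"dx":0,"dy":0,"dz":0,"roll":0},{"dx":0,"dy":0,"dz":0,"roll":0},{"dx":0,"dy":0,"dz":0,"roll":0},{"dx":0,"dy":0,"dz":0,"roll":0},{"dx":0,"dy":0,"dz":0,"roll":0},{"dx":0,"dy":0,"dz":0,"roll":0},{"dx":0,"dy":0,"dz":0,"roll":0},{"dx":0,"dy":0,"dz":0,"roll":0}]' -1
```

```text
clock: 21.73
tool_pos: [0.4895, 0.2112, 0.0303]
tcp_rot: [-0.0, 1.0, 0.0, 0.0]
force: [0.1, -0.1, -0.8]
width: 0.0599
grip_force: 0.0
clock: 22.4
tool_pos: [0.4894, 0.2112, 0.0301]
tcp_rot: [-0.0, 1.0, 0.0, 0.0]
force: [0.9, -0.2, -0.9]
width: 0.0086
grip_force: 0.0
```

The fingers closed to 8.6 mm with no grip force, so they missed the knob. I'll back up and look.

```bash
python3 -c "
from h import *
im=robot.snapshot('scene')[:,:,::-1].copy(); cv2.imwrite('pics/raw4.png',im)
crop(im,260,130,180,140,4.4,'pics/p4.png')"
```

```text
(no output)
```

View pics/p4.png

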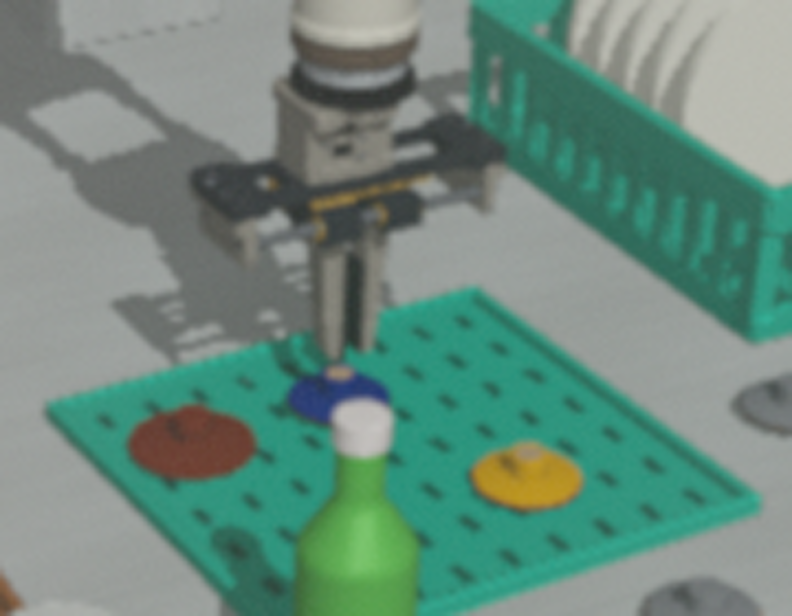

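The fingertips, at crop (345,348), appear behind the knob at (338,372). I'll compare projections of the TCP tip and the knob.

```bash
python3 -c "
from h import *
print(ray('scene',260+338/4.4,130+372/4.4,.031), ray('scene',260+338/4.4,130+398/4.4,.013), ray('scene',260+527/4.4,130+450/4.4,.031),ray('scene',260+193/4.4,130+412/4.4,.036))
print((proj('scene',[[.4894,.2112,.019],[.4894,.2112,.032],[.4893,.2114,.032],[.6253,.2668,.032],[.4987,.1027,.036]])-[260,130])*4.4)
print(ray('top',268,290,.032), ray('top',268,290,.025))
im=cv2.imread('pics/raw1.png');print(im[283:298,260:277,2])
"
```

```text
[0.4918477  0.20931129 0.031     ] [0.49366106 0.20890607 0.013     ] [0.62502784 0.26568828 0.031     ] [0.50259748 0.10150094 0.036     ]
[[338.16591144 385.99599832]
 [338.76965122 368.23399616]
 [338.9685062  368.09329846]
 [528.91589813 448.3683968 ]
 [191.91670188 408.63681908]]
[0.4888223  0.21007324 0.032     ] [0.4887678  0.21077286 0.025     ]
[[ 22  23  25  30  29  17  26  30  23  26  31  31  27  31  30  29  27]
 [ 20  23  23  26  22  27  29  27  26  23  31  29  28  28  31  24  24]
 [ 20  26  27  26  28  26  26  31  28  31  23  28  31  25  29  28  30]
 [ 17  27  23  17  24  31  48  69  68  62  40  30  27  30  29  28  27]
 [ 24  23  31  23  27  73 107 120 119 117  84  48  25  26  30  23  22]
 [ 24  22  26  27  48 112 135 144 142 140 123  73  28  30  29  29  26]
 [ 22  16  27  28  60 126 143 145 144 143 137  93  38  32  29  26  28]
 [ 26  24  28  29  65 126 143 144 146 143 140  92  37  28  27  29  21]
 [ 22  28  23  28  52 114 138 142 142 141 129  79  30  24  29  28  23]
 [ 23  24  21  27  40  81 119 136 138 122  99  50  30  25  25  26  25]
 [ 22  21  23  27  21  40  80 101 102  81  50  25  20  20  26  26  31]
 [ 19  27  26  25  14  21  31  36  39  32  24  20  17  18  26  30  28]
 [ 22  21  29  21  19  17  24   9  20  12  17  21  26  24  27  28  30]
 [ 23  26  20  22  17  21  18  17  19  21  16  18  26  21  29  27  22]
 [ 27  27  16  23  24  15  16  15  23  15  22  22  26  19  26  32  26]]
```

```bash
python3 -c "
from h import *
for z in (.019,.03,.04,.05): print(ray('scene',260+345/4.4,130+350/4.4,z))
print(robot.read_state()['tool_pos'],robot.read_state()['joints'],robot.read_state()['width'])
im=robot.snapshot('top')[:,:,::-1].copy(); cv2.imwrite('pics/raw5.png',im)
crop(im,190,200,160,130,5,'pics/p5.png',[(.4894,.2112,.018,.033)])
"
```

```text
[0.45077934 0.23782201 0.019     ]
[0.46763804 0.22798706 0.03      ]
[0.48296413 0.21904619 0.04      ]
[0.49829022 0.21010533 0.05      ]
[0.48938503 0.21115241 0.03007798] [ 1.80440637e-01  2.44767928e-01  1.84887951e+00 -7.60719952e-06
  1.04798042e+00 -1.39052677e+00] 0.004540152784091812
```

View pics/p5.png

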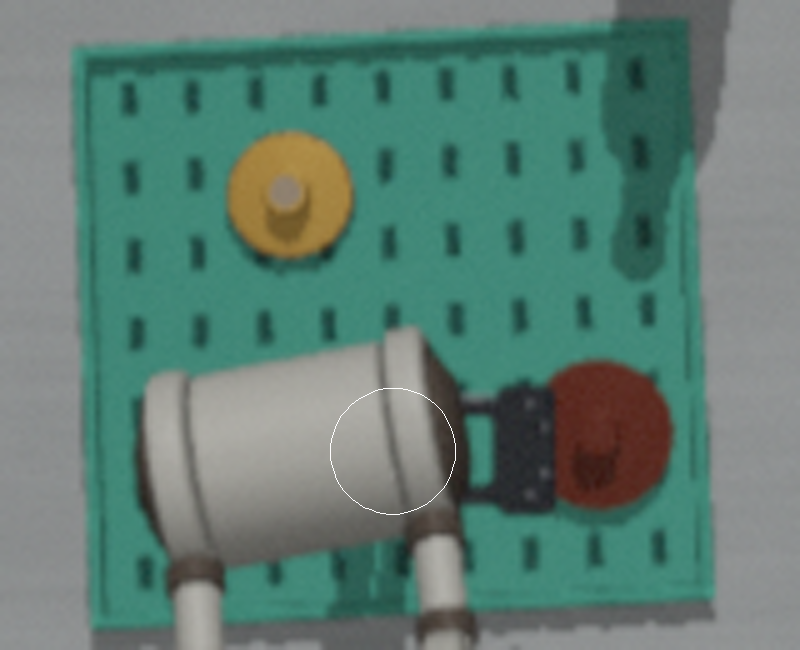

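The lid is still in place at its circle, and the tip's ray meets the lid's axis at z≈0.045. So the real fingertips stand about 25 mm higher than the reported TCP height implies. I'll reopen and descend carefully under force watch.

```bash
python3 -m inch '[{"dx":0,"dy":0,"dz":-0.5,"roll":0},{"dx":0,"dy":0,"dz":0,"roll":0},{"dx":0,"dy":0,"dz":0,"roll":0},{"dx":0,"dy":0,"dz":0,"roll":0},{"dx":0,"dy":0,"dz":0,"roll":0},{"dx":0,"dy":0,"dz":0,"roll":0}]' 0.1
python3 -m inch '[{"dx":0,"dy":0,"dz":0.5,"roll":0},{"dx":0,"dy":0,"dz":0.4,"roll":0},{"dx":0,"dy":0,"dz":0.4,"roll":0},{"dx":0,"dy":0,"dz":0.4,"roll":0},{"dx":0,"dy":0,"dz":0.2,"roll":0},{"dx":0,"dy":0,"dz":0,"roll":0},{"dx":0,"dy":0,"dz":0,"roll":0}]'
```

```text
clock: 23.0
tool_pos: [0.4893, 0.2112, 0.035]
tcp_rot: [-0.0, 1.0, -0.0, -0.0]
force: [1.0, -0.0, 0.3]
width: 0.0391
grip_force: 0.0
clock: 23.58
tool_pos: [0.4893, 0.2112, 0.0159]
tcp_rot: [-0.0, 1.0, -0.0, -0.0]
force: [1.2, 0.7, 0.3]
width: 0.0503
grip_force: 0.0
```

```bash
python3 -m inch '[{"dx":0,"dy":0,"dz":0.2,"roll":0},{"dx":0,"dy":0,"dz":0.2,"roll":0},{"dx":0,"dy":0,"dz":0.2,"roll":0},{"dx":0,"dy":0,"dz":0.1,"roll":0},{"dx":0,"dy":0,"dz":0,"roll":0},{"dx":0,"dy":0,"dz":0,"roll":0}]'
```

```text
clock: 24.08
tool_pos: [0.4893, 0.2112, 0.009]
tcp_rot: [-0.0, 1.0, -0.0, -0.0]
force: [0.1, -0.0, -0.3]
width: 0.0504
grip_force: 0.0
```

```bash
python3 -m inch '[{"dx":0,"dy":0,"dz":0,"roll":0},{"dx":0,"dy":0,"dz":0,"roll":0},{"dx":0,"dy":0,"dz":0,"roll":0},{"dx":0,"dy":0,"dz":0,"roll":0},{"dx":0,"dy":0,"dz":0,"roll":0},{"dx":0,"dy":0,"dz":0,"roll":0},{"dx":0,"dy":0,"dz":0,"roll":0}]' -1
python3 -c "
from h import *
im=robot.snapshot('scene')[:,:,::-1].copy()
crop(im,290,160,110,80,6,'pics/p6.png')"
```

```text
clock: 24.67
tool_pos: [0.4895, 0.2111, 0.0092]
tcp_rot: [-0.0, 1.0, -0.0, 0.0]
force: [-0.3, -1.2, 0.1]
width: 0.0214
grip_force: 30.0
```

View pics/p6.png

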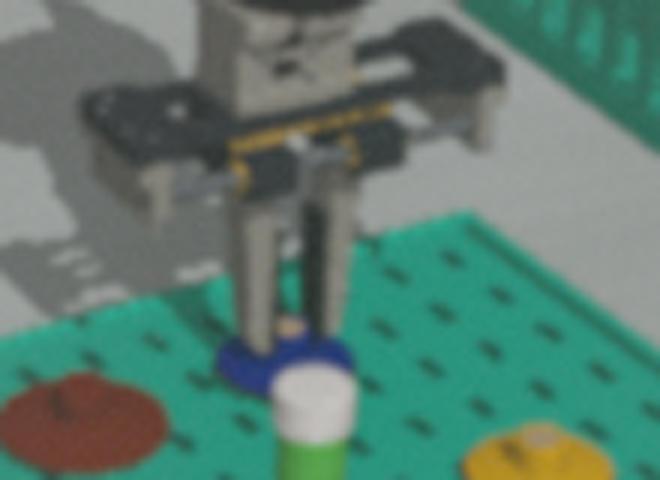

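The knob is held (21 mm, 30 N) between the fingertips at (290,330). I'll lift and carry it over the blue cup.

```bash
python3 -m inch '[{"dx":0,"dy":0,"dz":-0.3,"roll":0},{"dx":0,"dy":0,"dz":-0.5,"roll":0},{"dx":0,"dy":0,"dz":-1,"roll":0},{"dx":0,"dy":0,"dz":-1.5,"roll":0},{"dx":0,"dy":0,"dz":-1.5,"roll":0},{"dx":0,"dy":0,"dz":-1.5,"roll":0},{"dx":0,"dy":0,"dz":-1.5,"roll":0},{"dx":0,"dy":0,"dz":-1.5,"roll":0},{"dx":0,"dy":0,"dz":-1.2,"roll":0},{"dx":0,"dy":0,"dz":-0.8,"roll":0},{"dx":0,"dy":0,"dz":-0.4,"roll":0},{"dx":0,"dy":0,"dz":0,"roll":0}]'
python3 -m inch '[{"dx":-0.7,"dy":-1.1,"dz":0,"roll":0},{"dx":-0.75,"dy":-2.2,"dz":0,"roll":0},{"dx":-0.75,"dy":-2.3,"dz":0,"roll":0},{"dx":-0.75,"dy":-2.3,"dz":0,"roll":0},{"dx":-0.75,"dy":-2.3,"dz":0,"roll":0},{"dx":-0.75,"dy":-2.3,"dz":0,"roll":0},{"dx":-0.75,"dy":-2.3,"dz":0,"roll":0},{"dx":-0.75,"dy":-2.3,"dz":0,"roll":0},{"dx":-0.75,"dy":-2.3,"dz":0,"roll":0},{"dx":-0.75,"dy":-2.3,"dz":0,"roll":0},{"dx":-0.75,"dy":-2.3,"dz":0,"roll":0},{"dx":-0.75,"dy":-2.3,"dz":0,"roll":0},{"dx":-0.75,"dy":-2.3,"dz":0,"roll":0},{"dx":-0.75,"dy":-2.3,"dz":0,"roll":0},{"dx":-0.75,"dy":-2.3,"dz":0,"roll":0},{"dx":-0.75,"dy":-2.3,"dz":0,"roll":0},{"dx":-0.75,"dy":-2.3,"dz":0,"roll":0},{"dx":-0.75,"dy":-2.3,"dz":0,"roll":0},{"dx":-0.75,"dy":-2.3,"dz":0,"roll":0},{"dx":-0.65,"dy":-1.2,"dz":0,"roll":0}]'
python3 -m inch '[{"dx":0,"dy":0,"dz":0,"roll":0},{"dx":0,"dy":0,"dz":0,"roll":0},{"dx":0,"dy":0,"dz":0,"roll":0},{"dx":0,"dy":0,"dz":0,"roll":0}]'
```

```text
clock: 25.72
tool_pos: [0.49, 0.2113, 0.1271]
tcp_rot: [-0.0, 1.0, 0.0, 0.001]
force: [-0.1, 0.6, -0.4]
width: 0.021
grip_force: 30.0
clock: 27.38
tool_pos: [0.6371, -0.2284, 0.1244]
tcp_rot: [0.001, 1.0, -0.0, -0.001]
force: [-0.0, -0.8, -0.2]
width: 0.0217
grip_force: 30.0
clock: 27.72
tool_pos: [0.6374, -0.2238, 0.1255]
tcp_rot: [-0.001, 1.0, 0.0, -0.001]
force: [0.3, 0.2, -0.3]
width: 0.0218
grip_force: 30.0
```

```bash
python3 -m inch '[{"dx":0,"dy":0,"dz":0.4,"roll":0},{"dx":0,"dy":0,"dz":0.8,"roll":0},{"dx":0,"dy":0,"dz":0.8,"roll":0},{"dx":0,"dy":0,"dz":0.8,"roll":0},{"dx":0,"dy":0,"dz":0.6,"roll":0},{"dx":0,"dy":0,"dz":0.4,"roll":0},{"dx":0,"dy":0,"dz":0.2,"roll":0},{"dx":0,"dy":0,"dz":0.2,"roll":0},{"dx":0,"dy":0,"dz":0.2,"roll":0},{"dx":0,"dy":0,"dz":0.2,"roll":0},{"dx":0,"dy":0,"dz":0,"roll":0},{"dx":0,"dy":0,"dz":0,"roll":0}]'
```

```text
clock: 28.72
tool_pos: [0.638, -0.2248, 0.0802]
tcp_rot: [-0.0, 1.0, -0.0, 0.0]
force: [0.5, 0.3, -0.1]
width: 0.022
grip_force: 30.0
```

```bash
python3 -m inch '[{"dx":0,"dy":0,"dz":0.15,"roll":0},{"dx":0,"dy":0,"dz":0.15,"roll":0},{"dx":0,"dy":0,"dz":0.1,"roll":0},{"dx":0,"dy":0,"dz":0.1,"roll":0},{"dx":0,"dy":0,"dz":0,"roll":0},{"dx":0,"dy":0,"dz":0,"roll":0}]'; python3 -m inch '[{"dx":0,"dy":0,"dz":0.05,"roll":0},{"dx":0,"dy":0,"dz":0.05,"roll":0},{"dx":0,"dy":0,"dz":0,"roll":0},{"dx":0,"dy":0,"dz":0,"roll":0}]'
```

```text
clock: 29.22
tool_pos: [0.6379, -0.2248, 0.075]
tcp_rot: [-0.0, 1.0, 0.0, -0.0]
force: [-0.6, 0.4, -0.9]
width: 0.0214
grip_force: 30.0
clock: 29.55
tool_pos: [0.6381, -0.2249, 0.0742]
tcp_rot: [-0.0, 1.0, -0.0, 0.0]
force: [0.3, 0.4, -0.0]
width: 0.0216
grip_force: 30.0
```

```bash
python3 -m inch '[{"dx":0,"dy":0,"dz":0.05,"roll":0},{"dx":0,"dy":0,"dz":0.05,"roll":0},{"dx":0,"dy":0,"dz":0,"roll":0},{"dx":0,"dy":0,"dz":0,"roll":0}]'
```

```text
clock: 29.88
tool_pos: [0.6384, -0.225, 0.0742]
tcp_rot: [-0.0, 1.0, -0.0, 0.0]
force: [-1.7, 0.5, 5.9]
width: 0.0217
grip_force: 30.0
```

Contact at 0.0742 is the expected seated height. I'll release and fetch the yellow lid.

```bash
python3 -m inch '[{"dx":0,"dy":0,"dz":0,"roll":0},{"dx":0,"dy":0,"dz":0,"roll":0},{"dx":0,"dy":0,"dz":0,"roll":0},{"dx":0,"dy":0,"dz":0,"roll":0},{"dx":0,"dy":0,"dz":-0.3,"roll":0},{"dx":0,"dy":0,"dz":-0.6,"roll":0},{"dx":0,"dy":0,"dz":-1.2,"roll":0},{"dx":0,"dy":0,"dz":-1.5,"roll":0},{"dx":0,"dy":0,"dz":-1.5,"roll":0},{"dx":0,"dy":0,"dz":-1,"roll":0}]' 0.1
python3 -m inch '[{"dx":0,"dy":1.2,"dz":0,"roll":0},{"dx":0.1,"dy":2.6,"dz":0,"roll":0},{"dx":0.1,"dy":2.6,"dz":0,"roll":0},{"dx":0.1,"dy":2.6,"dz":0,"roll":0},{"dx":0.1,"dy":2.6,"dz":0,"roll":0},{"dx":0.1,"dy":2.6,"dz":0,"roll":0},{"dx":0.1,"dy":2.6,"dz":0,"roll":0},{"dx":0.1,"dy":2.6,"dz":0,"roll":0},{"dx":0.1,"dy":2.6,"dz":0,"roll":0},{"dx":0.1,"dy":2.6,"dz":0,"roll":0},{"dx":0.1,"dy":2.6,"dz":0,"roll":0},{"dx":0.1,"dy":2.6,"dz":0,"roll":0},{"dx":0.1,"dy":2.6,"dz":0,"roll":0},{"dx":0,"dy":2.6,"dz":0,"roll":0},{"dx":0,"dy":2.6,"dz":0,"roll":0},{"dx":0,"dy":2.6,"dz":0,"roll":0},{"dx":0,"dy":2.6,"dz":0,"roll":0},{"dx":0,"dy":2.6,"dz":0,"roll":0},{"dx":0,"dy":2.6,"dz":0,"roll":0},{"dx":0,"dy":1.2,"dz":0,"roll":0}]'
python3 -m inch '[{"dx":0,"dy":0,"dz":0,"roll":0},{"dx":0,"dy":0,"dz":0,"roll":0},{"dx":0,"dy":0,"dz":0,"roll":0},{"dx":0,"dy":0,"dz":0,"roll":0}]'
python3 - <<'E'
from fit import *
im=robot.snapshot('top')[:,:,::-1].copy(); cv2.imwrite('pics/raw7.png',im)
blu2=lambda h:(h[...,0]>105)&(h[...,0]<130)&(h[...,1]>110)
# seated lid: knob top (bright) seen at z .097
c=proj('top',[[.638,-.225,.097]])[0]; u,v=c.round().astype(int); print(c, im[v-6:v+7,u-7:u+8,2])
E
```

```text
clock: 30.72
tool_pos: [0.6391, -0.2254, 0.1373]
tcp_rot: [-0.0, 1.0, -0.001, 0.002]
force: [0.7, 0.3, 0.4]
width: 0.0506
grip_force: 0.0
clock: 32.38
tool_pos: [0.6244, 0.2708, 0.1335]
tcp_rot: [-0.001, 1.0, 0.0, -0.001]
force: [1.2, 0.3, 0.2]
width: 0.0509
grip_force: 0.0
clock: 32.72
tool_pos: [0.6261, 0.2657, 0.134]
tcp_rot: [0.001, 1.0, -0.0, -0.0]
force: [-0.6, 0.5, 0.3]
width: 0.0507
grip_force: 0.0
[437.63322723 229.93727624] [[ 35  27  31  29  31  26  30  29  23  30  26  20  31  24  21]
 [ 21  33  27  33  36  36  32  29  25  32  23  14  25  27  24]
 [ 25  32  32  35  49  72  80  64  42  29  24  24  24  25  21]
 [ 18  29  28  58 102 117 123 116  88  49  30  26  25  21  22]
 [ 25  25  41  92 129 141 140 137 125  91  48  26  20  27  12]
 [ 21  20  49 117 136 140 142 139 137 107  57  33  22  18  21]
 [ 14  21  49 124 140 142 140 140 142 112  65  31  22  24  23]
 [ 23  14  45 102 134 141 139 142 137 104  58  27  19  21  18]
 [ 25  19  26  68 108 132 139 138 121  80  35  16  20  24  27]
 [ 21  14   9  34  64  96 107 100  80  41  23  19  21  25  25]
 [ 21  23  18  19  25  38  47  46  27  26  27  12  23  21  17]
 [ 25  18  21  23  16  16  24  17  15  27  22  24  16  18  22]
 [ 21  16  18  23  21  18  21  16  16  23  22  26  24  17  16]]
```

The blue lid's knob is at (437.1,229.7) px against (437.6,229.9) predicted, so it is seated. Next the yellow lid.

```bash
python3 -m inch '[{"dx":0,"dy":0,"dz":0.5,"roll":0},{"dx":0,"dy":0,"dz":1.2,"roll":0},{"dx":0,"dy":0,"dz":1.5,"roll":0},{"dx":0,"dy":0,"dz":1.5,"roll":0},{"dx":0,"dy":0,"dz":1.5,"roll":0},{"dx":0,"dy":0,"dz":1.5,"roll":0},{"dx":0,"dy":0,"dz":1.5,"roll":0},{"dx":0,"dy":0,"dz":1.2,"roll":0},{"dx":0,"dy":0,"dz":0.8,"roll":0},{"dx":0,"dy":0,"dz":0.5,"roll":0},{"dx":0,"dy":0,"dz":0.4,"roll":0},{"dx":0,"dy":0,"dz":0.2,"roll":0},{"dx":0,"dy":0,"dz":0.1,"roll":0},{"dx":0,"dy":0,"dz":0,"roll":0},{"dx":0,"dy":0,"dz":0,"roll":0}]'
```

```text
clock: 34.02
tool_pos: [0.6264, 0.2673, 0.0108]
tcp_rot: [-0.0, 1.0, 0.0, 0.001]
force: [0.8, 0.0, 0.1]
width: 0.0504
grip_force: 0.0
```

```bash
python3 -m inch '[{"dx":0.1,"dy":0,"dz":0.1,"roll":0},{"dx":0,"dy":0,"dz":0.1,"roll":0},{"dx":0,"dy":0,"dz":0,"roll":0}]'
python3 -m inch '[{"dx":0,"dy":0,"dz":0,"roll":0},{"dx":0,"dy":0,"dz":0,"roll":0},{"dx":0,"dy":0,"dz":0,"roll":0},{"dx":0,"dy":0,"dz":0,"roll":0},{"dx":0,"dy":0,"dz":0,"roll":0},{"dx":0,"dy":0,"dz":0,"roll":0},{"dx":0,"dy":0,"dz":0,"roll":0}]' -1
```

```text
clock: 34.27
tool_pos: [0.6247, 0.2672, 0.008]
tcp_rot: [-0.0, 1.0, -0.0, -0.0]
force: [-0.4, 0.2, 0.3]
width: 0.0508
grip_force: 0.0
clock: 34.85
tool_pos: [0.6249, 0.2671, 0.0081]
tcp_rot: [-0.0, 1.0, -0.0, 0.0]
force: [0.4, 0.2, -0.6]
width: 0.0222
grip_force: 30.0
```

```bash
python3 -m inch '[{"dx":0,"dy":0,"dz":-0.3,"roll":0},{"dx":0,"dy":0,"dz":-0.5,"roll":0},{"dx":0,"dy":0,"dz":-1,"roll":0},{"dx":0,"dy":0,"dz":-1.5,"roll":0},{"dx":0,"dy":0,"dz":-1.5,"roll":0},{"dx":0,"dy":0,"dz":-1.5,"roll":0},{"dx":0,"dy":0,"dz":-1.5,"roll":0},{"dx":0,"dy":0,"dz":-1.5,"roll":0},{"dx":0,"dy":0,"dz":-1.2,"roll":0},{"dx":0,"dy":0,"dz":-0.8,"roll":0},{"dx":0,"dy":0,"dz":-0.4,"roll":0},{"dx":0,"dy":0,"dz":0,"roll":0}]'
python3 -m inch '[{"dx":0.7,"dy":-1.2,"dz":0,"roll":0},{"dx":0.7,"dy":-2.1,"dz":0,"roll":0},{"dx":0.7,"dy":-2.1,"dz":0,"roll":0},{"dx":0.7,"dy":-2.1,"dz":0,"roll":0},{"dx":0.7,"dy":-2.1,"dz":0,"roll":0},{"dx":0.7,"dy":-2.1,"dz":0,"roll":0},{"dx":0.7,"dy":-2.1,"dz":0,"roll":0},{"dx":0.7,"dy":-2.1,"dz":0,"roll":0},{"dx":0.7,"dy":-2.1,"dz":0,"roll":0},{"dx":0.7,"dy":-2.1,"dz":0,"roll":0},{"dx":0.7,"dy":-2.1,"dz":0,"roll":0},{"dx":0.7,"dy":-2.1,"dz":0,"roll":0},{"dx":0.7,"dy":-2.1,"dz":0,"roll":0},{"dx":0.7,"dy":-2.1,"dz":0,"roll":0},{"dx":0.7,"dy":-2.1,"dz":0,"roll":0},{"dx":0.7,"dy":-2.1,"dz":0,"roll":0},{"dx":0.7,"dy":-2.1,"dz":0,"roll":0},{"dx":0.7,"dy":-2.1,"dz":0,"roll":0},{"dx":0.7,"dy":-2.1,"dz":0,"roll":0},{"dx":0.5,"dy":-1.8,"dz":0,"roll":0}]'
python3 -m inch '[{"dx":0,"dy":0,"dz":0,"roll":0},{"dx":0,"dy":0,"dz":0,"roll":0},{"dx":0,"dy":0,"dz":0,"roll":0},{"dx":0,"dy":0,"dz":0.4,"roll":0},{"dx":0,"dy":0,"dz":0.8,"roll":0},{"dx":0,"dy":0,"dz":0.8,"roll":0},{"dx":0,"dy":0,"dz":0.8,"roll":0},{"dx":0,"dy":0,"dz":0.6,"roll":0},{"dx":0,"dy":0,"dz":0.4,"roll":0},{"dx":0,"dy":0,"dz":0.2,"roll":0},{"dx":0,"dy":0,"dz":0.2,"roll":0},{"dx":0,"dy":0,"dz":0,"roll":0},{"dx":0,"dy":0,"dz":0,"roll":0}]'
```

```text
clock: 35.85
tool_pos: [0.6256, 0.2673, 0.1266]
tcp_rot: [-0.0, 1.0, 0.0, 0.001]
force: [-0.3, -0.0, -1.2]
width: 0.0219
grip_force: 30.0
clock: 37.52
tool_pos: [0.4857, -0.1417, 0.1241]
tcp_rot: [0.0, 1.0, 0.0, -0.001]
force: [-0.1, 0.5, -0.3]
width: 0.0219
grip_force: 30.0
clock: 38.6
tool_pos: [0.4871, -0.141, 0.0833]
tcp_rot: [-0.0, 1.0, -0.0, 0.0]
force: [0.9, 0.5, -0.7]
width: 0.0217
grip_force: 30.0
```

```bash
python3 -m inch '[{"dx":0,"dy":0,"dz":0.2,"roll":0},{"dx":0,"dy":0,"dz":0.2,"roll":0},{"dx":0,"dy":0,"dz":0.2,"roll":0},{"dx":0,"dy":0,"dz":0.15,"roll":0},{"dx":0,"dy":0,"dz":0.1,"roll":0},{"dx":0,"dy":0,"dz":0.1,"roll":0},{"dx":0,"dy":0,"dz":0,"roll":0},{"dx":0,"dy":0,"dz":0,"roll":0}]'; python3 -m inch '[{"dx":0,"dy":0,"dz":0.05,"roll":0},{"dx":0,"dy":0,"dz":0.05,"roll":0},{"dx":0,"dy":0,"dz":0,"roll":0},{"dx":0,"dy":0,"dz":0,"roll":0}]'
```

```text
clock: 39.27
tool_pos: [0.487, -0.1408, 0.0736]
tcp_rot: [-0.0, 1.0, 0.0, -0.0]
force: [0.2, 0.7, -1.5]
width: 0.022
grip_force: 30.0
clock: 39.6
tool_pos: [0.4873, -0.141, 0.0731]
tcp_rot: [-0.0, 1.0, -0.0, 0.0]
force: [-0.8, 0.3, 2.8]
width: 0.0222
grip_force: 30.0
```

```bash
python3 -m inch '[{"dx":0,"dy":0,"dz":0,"roll":0},{"dx":0,"dy":0,"dz":0,"roll":0},{"dx":0,"dy":0,"dz":0,"roll":0},{"dx":0,"dy":0,"dz":0,"roll":0},{"dx":0,"dy":0,"dz":-0.3,"roll":0},{"dx":0,"dy":0,"dz":-0.6,"roll":0},{"dx":0,"dy":0,"dz":-1.2,"roll":0},{"dx":0,"dy":0,"dz":-1.5,"roll":0},{"dx":0,"dy":0,"dz":-1.5,"roll":0},{"dx":0,"dy":0,"dz":-1,"roll":0}]' 0.1
python3 -m inch '[{"dx":0,"dy":1.2,"dz":0,"roll":0},{"dx":-0.1,"dy":2,"dz":0,"roll":0},{"dx":-0.1,"dy":2,"dz":0,"roll":0},{"dx":-0.1,"dy":2,"dz":0,"roll":0},{"dx":-0.1,"dy":2,"dz":0,"roll":0},{"dx":-0.1,"dy":2,"dz":0,"roll":0},{"dx":-0.1,"dy":2,"dz":0,"roll":0},{"dx":-0.1,"dy":2,"dz":0,"roll":0},{"dx":-0.1,"dy":2,"dz":0,"roll":0},{"dx":-0.1,"dy":2,"dz":0,"roll":0},{"dx":-0.1,"dy":2,"dz":0,"roll":0},{"dx":-0.1,"dy":2,"dz":0,"roll":0},{"dx":-0.1,"dy":1.2,"dz":0,"roll":0},{"dx":0,"dy":0,"dz":0,"roll":0},{"dx":0,"dy":0,"dz":0,"roll":0},{"dx":0,"dy":0,"dz":0,"roll":0},{"dx":0,"dy":0,"dz":0,"roll":0}]'
python3 - <<'E'
from fit import *
im=cv2.imread('pics/raw1.png')
for s in (110,140):
    red3=lambda h:((h[...,0]<12)|(h[...,0]>170))&(h[...,1]>s)
    p,sc=fit(im,(310,287),lid(.005,.04),red3,.012,22); print(p.round(4),round(sc,3))
p,sc=fit(im,(310,287),lid(.005,.04),notgreen,.012,22); print(p.round(4),round(sc,3))
im=robot.snapshot('top')[:,:,::-1].copy(); cv2.imwrite('pics/raw8.png',im)
u,v=proj('top',[[.487,-.141,.097]])[0]; print(u,v); u,v=int(round(u)),int(round(v)); print(im[v-6:v+7,u-7:u+8,0])
E
```

```text
clock: 40.43
tool_pos: [0.488, -0.1414, 0.1364]
tcp_rot: [-0.0, 1.0, -0.001, 0.001]
force: [-0.1, -0.1, -0.8]
width: 0.0509
grip_force: 0.0
clock: 41.85
tool_pos: [0.4989, 0.1023, 0.1335]
tcp_rot: [0.0, 1.0, -0.0, -0.0]
force: [0.4, -0.8, -1.8]
width: 0.0506
grip_force: 0.0
[0.4964 0.1028] 0.895
[0.4974 0.1023] 0.851
[0.4972 0.1031] 0.982
405.35346226642787 290.078239371523
[[ 67  63  67  68  68  68  70  67  66  65  66  66  63  62  63]
 [ 65  69  66  66  65  66  69  71  67  60  61  65  65  64  62]
 [ 68  67  64  60  65  77  82  79  75  68  61  63  64  63  64]
 [ 66  63  59  60  78  94 100 100  97  83  72  66  65  64  61]
 [ 63  65  53  63  90 105 110 108 110 101  81  69  62  63  61]
 [ 64  58  49  71 102 112 113 111 111 109  91  69  62  65  60]
 [ 64  56  49  70 100 111 110 112 110 109  88  69  62  61  63]
 [ 65  55  46  68  94 107 112 113 112 107  85  65  61  62  63]
 [ 64  53  39  54  75  97 107 108 108  96  72  61  64  61  61]
 [ 62  50  43  47  58  77  88  90  88  73  55  59  62  60  61]
 [ 62  52  45  43  46  56  58  61  59  54  45  58  60  65  61]
 [ 64  49  45  42  46  42  44  44  43  39  40  55  61  59  60]
 [ 63  47  44  43  42  44  44  41  41  41  50  60  63  61  61]]
```

The yellow knob is at (405.0,289.7) px against (405.4,290.1) predicted, so it is seated. Now the pot lid at (0.498,0.103).

```bash
python3 -m inch '[{"dx":0.05,"dy":0,"dz":0.5,"roll":0},{"dx":0,"dy":0,"dz":1.2,"roll":0},{"dx":0,"dy":0,"dz":1.5,"roll":0},{"dx":0,"dy":0,"dz":1.5,"roll":0},{"dx":0,"dy":0,"dz":1.5,"roll":0},{"dx":0,"dy":0,"dz":1.5,"roll":0},{"dx":0,"dy":0,"dz":1.5,"roll":0},{"dx":0,"dy":0,"dz":1.2,"roll":0},{"dx":0,"dy":0,"dz":0.7,"roll":0},{"dx":0,"dy":0,"dz":0.4,"roll":0},{"dx":0,"dy":0,"dz":0.3,"roll":0},{"dx":0,"dy":0,"dz":0.2,"roll":0},{"dx":0,"dy":0,"dz":0.1,"roll":0},{"dx":0,"dy":0,"dz":0,"roll":0},{"dx":0,"dy":0,"dz":0,"roll":0},{"dx":0,"dy":0,"dz":0,"roll":0}]'
python3 -m inch '[{"dx":0,"dy":0,"dz":0,"roll":0},{"dx":0,"dy":0,"dz":0,"roll":0},{"dx":0,"dy":0,"dz":0,"roll":0},{"dx":0,"dy":0,"dz":0,"roll":0},{"dx":0,"dy":0,"dz":0,"roll":0},{"dx":0,"dy":0,"dz":0,"roll":0},{"dx":0,"dy":0,"dz":0,"roll":0}]' -1
```

```text
clock: 43.23
tool_pos: [0.4988, 0.1032, 0.0131]
tcp_rot: [-0.0, 1.0, -0.0, 0.0]
force: [0.0, 0.2, -0.8]
width: 0.0506
grip_force: 0.0
clock: 43.82
tool_pos: [0.4985, 0.1031, 0.0127]
tcp_rot: [-0.0, 1.0, -0.0, 0.0]
force: [0.1, 0.1, 1.0]
width: 0.0222
grip_force: 30.0
```

```bash
python3 -m inch '[{"dx":0,"dy":0,"dz":-0.3,"roll":0},{"dx":0,"dy":0,"dz":-0.5,"roll":0},{"dx":0,"dy":0,"dz":-1,"roll":0},{"dx":0,"dy":0,"dz":-1.5,"roll":0},{"dx":0,"dy":0,"dz":-1.5,"roll":0},{"dx":0,"dy":0,"dz":-1.5,"roll":0},{"dx":0,"dy":0,"dz":-1.5,"roll":0},{"dx":0,"dy":0,"dz":-1.5,"roll":0},{"dx":0,"dy":0,"dz":-1.5,"roll":0},{"dx":0,"dy":0,"dz":-1,"roll":0},{"dx":0,"dy":0,"dz":-0.5,"roll":0},{"dx":0,"dy":0,"dz":0,"roll":0}]'
python3 -m inch '[{"dx":0.1,"dy":-1.2,"dz":0,"roll":0},{"dx":0.1,"dy":-2.15,"dz":0,"roll":0},{"dx":0.1,"dy":-2.15,"dz":0,"roll":0},{"dx":0.1,"dy":-2.15,"dz":0,"roll":0},{"dx":0.1,"dy":-2.15,"dz":0,"roll":0},{"dx":0.1,"dy":-2.15,"dz":0,"roll":0},{"dx":0.1,"dy":-2.15,"dz":0,"roll":0},{"dx":0.1,"dy":-2.15,"dz":0,"roll":0},{"dx":0.1,"dy":-2.15,"dz":0,"roll":0},{"dx":0.1,"dy":-2.15,"dz":0,"roll":0},{"dx":0.1,"dy":-2.15,"dz":0,"roll":0},{"dx":0,"dy":-2.15,"dz":0,"roll":0},{"dx":0,"dy":-2.15,"dz":0,"roll":0},{"dx":0,"dy":-2.15,"dz":0,"roll":0},{"dx":0,"dy":-2.15,"dz":0,"roll":0},{"dx":0,"dy":-2.15,"dz":0,"roll":0},{"dx":0,"dy":-2.15,"dz":0,"roll":0},{"dx":0,"dy":-2.15,"dz":0,"roll":0},{"dx":0,"dy":-2.15,"dz":0,"roll":0},{"dx":0,"dy":-1.25,"dz":0,"roll":0}]'
python3 -m inch '[{"dx":0,"dy":0,"dz":0,"roll":0},{"dx":0,"dy":0,"dz":0,"roll":0},{"dx":0,"dy":0,"dz":0,"roll":0},{"dx":0,"dy":0,"dz":0.4,"roll":0},{"dx":0,"dy":0,"dz":0.8,"roll":0},{"dx":0,"dy":0,"dz":0.8,"roll":0},{"dx":0,"dy":0,"dz":0.8,"roll":0},{"dx":0,"dy":0,"dz":0.6,"roll":0},{"dx":0,"dy":0,"dz":0.6,"roll":0},{"dx":0,"dy":0,"dz":0.4,"roll":0},{"dx":0,"dy":0,"dz":0.3,"roll":0},{"dx":0,"dy":0,"dz":0.2,"roll":0},{"dx":0,"dy":0,"dz":0,"roll":0},{"dx":0,"dy":0,"dz":0,"roll":0}]'
python3 - <<'E'
from fit import *
im=robot.snapshot('scene')[:,:,::-1].copy()
crop(im,100,180,150,115,5,'pics/p9.png')
E
```

```text
clock: 44.82
tool_pos: [0.4993, 0.1032, 0.1371]
tcp_rot: [-0.0, 1.0, -0.0, 0.001]
force: [-0.3, 0.3, -1.6]
width: 0.0219
grip_force: 30.0
clock: 46.48
tool_pos: [0.486, -0.3105, 0.1342]
tcp_rot: [0.001, 1.0, 0.0, -0.001]
force: [-0.7, 0.0, -1.8]
width: 0.0221
grip_force: 30.0
clock: 47.65
tool_pos: [0.4876, -0.3085, 0.0868]
tcp_rot: [-0.0, 1.0, -0.0, 0.0]
force: [0.4, 0.9, -1.0]
width: 0.0215
grip_force: 30.0
```

View pics/p9.png

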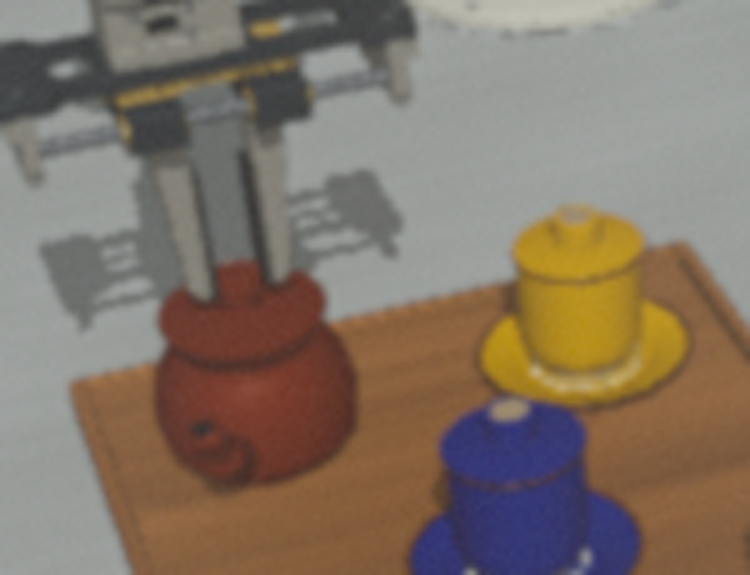

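Both cups are lidded and level: yellow knob at (578,215), blue at (510,408). The pot lid hangs level just above the pot mouth at (243,315). Lowering now.

```bash
python3 -m inch '[{"dx":0,"dy":0,"dz":0.2,"roll":0},{"dx":0,"dy":0,"dz":0.2,"roll":0},{"dx":0,"dy":0,"dz":0.2,"roll":0},{"dx":0,"dy":0,"dz":0.1,"roll":0},{"dx":0,"dy":0,"dz":0,"roll":0},{"dx":0,"dy":0,"dz":0,"roll":0}]';python3 -m inch '[{"dx":0,"dy":0,"dz":0.1,"roll":0},{"dx":0,"dy":0,"dz":0.1,"roll":0},{"dx":0,"dy":0,"dz":0.1,"roll":0},{"dx":0,"dy":0,"dz":0.1,"roll":0},{"dx":0,"dy":0,"dz":0.1,"roll":0},{"dx":0,"dy":0,"dz":0,"roll":0},{"dx":0,"dy":0,"dz":0,"roll":0}]'
```

```text
clock: 48.2
tool_pos: [0.4875, -0.3083, 0.0795]
tcp_rot: [-0.0, 1.0, 0.0, -0.0]
force: [0.2, 0.4, -0.9]
width: 0.0216
grip_force: 30.0
clock: 48.78
tool_pos: [0.4875, -0.3083, 0.0745]
tcp_rot: [-0.0, 1.0, 0.0, -0.0]
force: [0.3, -0.0, -1.0]
width: 0.0214
grip_force: 30.0
```

```bash
python3 -m inch '[{"dx":0,"dy":0,"dz":0.05,"roll":0},{"dx":0,"dy":0,"dz":0.05,"roll":0},{"dx":0,"dy":0,"dz":0.05,"roll":0},{"dx":0,"dy":0,"dz":0,"roll":0},{"dx":0,"dy":0,"dz":0,"roll":0}]'
```

```text
clock: 49.2
tool_pos: [0.4876, -0.3084, 0.0736]
tcp_rot: [-0.0, 1.0, -0.0, 0.0]
force: [-0.5, 1.5, 2.4]
width: 0.0215
grip_force: 30.0
```

Contact at the predicted seated height. I'll release, retreat up, and move aside for the final look.

```bash
python3 -m inch '[{"dx":0,"dy":0,"dz":0,"roll":0},{"dx":0,"dy":0,"dz":0,"roll":0},{"dx":0,"dy":0,"dz":0,"roll":0},{"dx":0,"dy":0,"dz":0,"roll":0},{"dx":0,"dy":0,"dz":-0.3,"roll":0},{"dx":0,"dy":0,"dz":-0.6,"roll":0},{"dx":0,"dy":0,"dz":-1.2,"roll":0},{"dx":0,"dy":0,"dz":-2,"roll":0},{"dx":0,"dy":0,"dz":-2,"roll":0},{"dx":0,"dy":0,"dz":-2,"roll":0},{"dx":0,"dy":0,"dz":-1,"roll":0}]' 0.1
python3 -m inch '[{"dx":0,"dy":1.2,"dz":0,"roll":0},{"dx":0,"dy":2,"dz":0,"roll":0},{"dx":0,"dy":2,"dz":0,"roll":0},{"dx":0,"dy":2,"dz":0,"roll":0},{"dx":0,"dy":2,"dz":0,"roll":0},{"dx":0,"dy":2,"dz":0,"roll":0},{"dx":0,"dy":2,"dz":0,"roll":0},{"dx":0,"dy":2,"dz":0,"roll":0},{"dx":0,"dy":2,"dz":0,"roll":0},{"dx":0,"dy":2,"dz":0,"roll":0},{"dx":0,"dy":2,"dz":0,"roll":0},{"dx":0,"dy":2,"dz":0,"roll":0},{"dx":0,"dy":2,"dz":0,"roll":0},{"dx":0,"dy":2,"dz":0,"roll":0},{"dx":0,"dy":2,"dz":0,"roll":0},{"dx":0,"dy":2,"dz":0,"roll":0},{"dx":0,"dy":1,"dz":0,"roll":0},{"dx":0,"dy":0,"dz":0,"roll":0},{"dx":0,"dy":0,"dz":0,"roll":0}]'
python3 - <<'E'
from fit import *
s=robot.snapshot('scene')[:,:,::-1].copy(); t=robot.snapshot('top')[:,:,::-1].copy()
crop(s,100,180,150,140,4,'pics/a.png')
crop(t,370,200,130,140,4,'pics/b.png',[(.487,-.3085,.075,.040),(.638,-.225,.078,.033),(.487,-.141,.078,.033)])
cv2.imwrite('pics/final.png',cv2.resize(np.hstack([cv2.imread('pics/a.png'),cv2.imread('pics/b.png')]),(800,400)))
E
```

```text
clock: 50.12
tool_pos: [0.4888, -0.3096, 0.1683]
tcp_rot: [-0.0, 1.0, -0.002, 0.002]
force: [0.7, -0.7, 0.6]
width: 0.0506
grip_force: 0.0
clock: 51.7
tool_pos: [0.4869, 0.0139, 0.1636]
tcp_rot: [-0.001, 1.0, -0.0, -0.0]
force: [-0.5, 0.3, -0.7]
width: 0.0507
grip_force: 0.0
```

View pics/final.png

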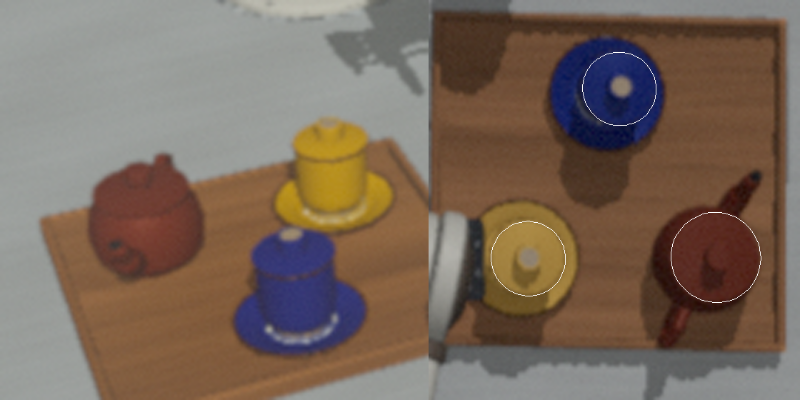

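All three lids sit level on their predicted circles: pot (715,258), blue (619,88), yellow (528,258). The saucers and the pot have not moved. Handing in.

```bash
python3 -c "
from rig import robot
print(robot.hand_in())"
```

```text
the job is handed in; nothing more can be done
None
```

The job is handed in at about 52 s: both cups stand in their own saucers with their lids seated, the teapot lid is back on, and nothing was dropped or tipped; the hand-in returned no verdict.

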